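# Mark a screw hole with a spring punch

## Task

Mark the wood through the last open screw hole of the brass bar on the plinth: take the spring punch out of the punch block, set its cone nose into the open countersunk hole and press it straight down until it snaps. Stop at the snap, for leaning on the punch after it bruises the brass, and do not push the bar out of place. Then stand the punch back in its hole in the block, fully home, and let go.

Things in the scene. Friction and masses are not known exactly. Their poses are not given: they have to be found in the camera images.
- punch: spring punch, 155 mm long, 0.2 kg, starts upright, nose down, in the block. Origin on its axis at the shoulder that rests on the block; z towards the cap. Above the shoulder: knurled round body 17 mm across, 85 mm long, then a dark cap, 20 mm long. Below: a dark neck 13 mm across, 22 mm long, and the bright sliding nose, 9 mm across, which stands out 28 mm and ends in a 4 mm cone
- punch_grip (a point): point on the punch's axis, half-way up its knurled body, 48 mm above the shoulder and 98 mm above the tip of the unpressed nose; grip here
- nose_tip (a point): flat end (2.4 mm across) of the nose. The nose slides into the  first against a light spring (2 to 4 N), then the force climbs within 4 mm to about 11 N and snaps, falling to a few newtons within 2 mm; right after that comes a hard stop. A hidden setting differs at each start: the snap comes after 4 to 16 mm of nose travel. The nose comes out by itself when lifted
- sear (a joint): sideways travel of the catch inside the punch (m): 0 at rest and while the nose is only against its light spring; pushed out as the force climbs, more than 0.0012 at the snap and for as long as the nose is held in beyond it
- open_hole (a point): centre of the open hole's mouth, level with the brass bar's top, z up. 45-degree countersink, 12.8 mm across at the top, 7 mm across at 2.9 mm depth, through the 6 mm bar. The cone nose seats with its tip about 5.5 mm below the top
- screw_head (a point): slotted screw head in the bar's other hole. The bar is held by this screw alone and swings about it if pushed sideways with more than about 1.5 N at the open hole
- bar: brass bar, 112 x 30 x 6 mm, on the plinth; origin on the screw's axis at the bar's underside, y points from the screw to the open hole, 76 mm away. Half-way between stands a threaded stud, 8 mm across, 18 mm high, with a thin nut
- plinth: dark two-step wooden plinth, 130 x 180 mm, 46 mm high, about 1.6 kg, loose on the bench; origin at the centre of its underside. The bar lies on its top, roughly along its y axis
- punch_block: wooden block, 58 x 150 x 60 mm, fixed; origin at the centre of its underside. The spring punch's hole is at y = +50 mm; at y = -18, -37 and -56 mm three plain square punches stand fixed, their tops up to 146 mm above the bench
- block_hole (a point): centre of the mouth of the spring punch's hole, on the block's top, z up: 16 mm across, 55 mm deep. Nose and neck go in and the shoulder rests on the block's top
- bronze_centre (a point): middle of the standing bronze figure (72 mm across, 197 mm high), half-way up; it stands loose behind the plinth and is not to be knocked over

How it is judged:
By the outcome, as a careful person would: the job done as asked, in the order asked, and still so for the second after the job is handed in, with the robot touching nothing.
It also fails if it takes over 72 s, if anything falls off the work surface, if the arm or the gripper's body presses on something with over 40 N, if the wrist force passes 120 N, or if a joint passes its speed limit or range.

## Robot

A 6-joint arm with a two-finger parallel gripper is mounted at the origin on a cart in front of the work surface, level with it; the furniture and walls round the work are solid. World frame = base frame: x ahead of the robot, y to its left, z up, the work surface at z = 0. Lengths are in m, angles in rad, forces in N, time in s.
With the tool pointing down it reaches from about 0.375 to 0.975 m from the base axis. Payload 3.8 kg.
Tool frame: the origin (TCP) lies midway between the tips of the shut fingers; the grasp point (between the pads) lies 19 mm behind it; z points along the fingers, y is the direction in which the jaws open and shut (so a half turn about z gives the same grasp; the last joint's range is limited). The gripper opens to 85 mm and grips with 20 to 120 N. Pads are 22 mm wide; open, the fingers measure 114 mm over their backs; the gripper's body (76 mm by 85 mm) begins 54 mm behind the grasp point. The pads swing forward as they close: fully open they stand 13 mm farther back than shut.
Start: joints at [1.08, 0.264, 1.604, -0, 1.274, -0.037], TCP at [0.296, 0.607, 0.21] pointing down, gripper open.
Joint ranges: [-2.63, 2.63], [-0.94, 2.18], [0.31, 2.57], [-1.31, 4.45], [0, 2.66], [-2.55, 2.55]. Speed limits (rad/s): [2.57, 2.57, 3.14, 3.14, 3.14, 3.14].

## Interface

Orientations are given as a rotation vector (axis times angle).
In Python, from workcell import readout, read_camera, camera_params, bot gives the robot as it stands.
- The arm moves only by the tool apply_moves, never from a script. Its argument "plan" is a list that holds one entry, the list of rows, each a list of 7 numbers: the shift along the tool's x, y, z each as a share of 1000 mm, from -1 to 1, then the turn, a rotation vector about the tool's x, y, z each as a share of pi rad, from -1 to 1, then the gripper command: -1 is fully open, 1 is shut, values between are in proportion. A call has exactly 8 rows; each row is the pose to reach, as a shift and turn from the pose commanded when the call began, along the tool's axes at that moment, turning the shorter way round; what a row does not reach only later rows make up. A row lasts 1/12 s, in which the tool goes at most 41.7 mm and 7.16 degrees, less where a joint would pass 70% of its speed; a pose out of reach is approached as far as the arm can. A call with a number of a shift or a turn outside -1 to 1 is refused whole. A call with a gripper value outside its range is refused whole. The fingers move at their own pace and stop on an object; "force" is the grip in N (left out, the last holds). Time passes only in rows, so rows that repeat a pose let the fingers close, or fill a call up. It gives the time, the measured TCP pose, the force and the opening at its end, in the units of the state.
- readout.read_state(): the state, without advancing time (a new reading comes with each control period).
- read_camera(name): name is "scene" or "side" or "wrist"; returns the picture (420x560x3 uint8, red, green, blue); there is no depth.
- camera_params(name): a dict with "fovy" (degrees; the focal length in pixels is half the picture's height over the tangent of half this angle, whatever the lens; pixels are square), "cx", "cy" (the principal point, pixels), "k1" (the pictures are not rectified: a ray, as slopes to the right and down, at radius r is drawn at 1 + k1 r^2 times it, then the intrinsics apply), "rvec" (rotation vector, rad) and "tvec" (3), from world to camera coordinates, as OpenCV has them; the wrist camera has in their place "hand_eye" (4x4, takes a point from camera to tool coordinates, whose origin is the TCP and whose axes are the flange's). Camera axes: x right, y down, z forward; pixel columns grow to the right and rows downward; lengths in m; the calibration is good to about 2 mm. A picture is of the moment at which its call begins: read the wrist's pose just before it. camera_params takes no time and is no camera call.
- bot.finish_job(): hands the job in, once; it reports no verdict.
The state is a dict: "time": time; "q": joint angles; "joint_vel": joint speeds; "joint_torque": joint torques, N m; "tool_pos": TCP position; "tcp_rot": TCP orientation; "wrist_force": force on the tool from outside, world axes, zero at the start; "torque": the same for the moment, N m; "width": opening from 0.0 (shut) to 1.0 (fully open).
Only numpy, scipy, OpenCV 4.12 (cv2) and the standard library are available. Lean on these libraries where they do the work, as an engineer would, in place of code of your own. Each camera call takes 0.05 s, during which the arm holds its last target.

## Working session

There is one attempt and no reset: what is moved stays moved. The work goes in short steps, Python scripts to look and compute and a tool call to move; the robot and the scene stay as the last step left them, time stands still between calls to the robot, and variables do not carry over. Pictures are saved under pics/ and viewed, and the job is handed in when it is done.

Besides the shell and the picture viewer there is one more tool, called after "Call:" as name(argument=value, ...) on one line, values as JSON. apply_moves: Moves the arm, as the interface text tells. Shift numbers are shares of 1000 mm and turn numbers shares of pi rad, none past 1 either way. Its arguments: {"type":"object","properties":{"plan":{"type":"array","items":{"type":"array","items":{"type":"array","items":{"type":"number","minimum":-1,"maximum":1}}}},"force":{"type":"number"}},"required":["plan"]}

```bash
ls; mkdir -p pics; python3 - <<'E'
from workcell import readout, read_camera, camera_params, bot
import cv2
s=readout.read_state(); print(s)
for n in ["scene","side","wrist"]:
    p=camera_params(n); print(n,p)
    cv2.imwrite(f"pics/{n}0.png",read_camera(n)[:,:,::-1])
E
```

```text
pics
{'time': 0.0, 'q': array([ 1.08011194e+00,  2.64779147e-01,  1.60539173e+00, -3.10533189e-05,
        1.27371576e+00, -3.68867261e-02]), 'joint_vel': array([ 5.52605577e-04, -5.88774143e-05,  8.27816997e-04,  7.70250578e-04,
       -4.81893386e-04, -1.08212875e-03]), 'joint_torque': array([ 8.49512489e-04, -5.15140986e+01, -3.67308390e+01,  1.48509599e-05,
        1.32897100e-02,  1.63428848e-05]), 'tool_pos': array([0.29553647, 0.60597917, 0.20883501]), 'tcp_rot': array([-0.70658052, -3.06051604,  0.00349026]), 'wrist_force': array([0.45558244, 0.33316934, 0.29269942]), 'torque': array([-0.04840455,  0.02926612, -0.05198981]), 'width': 1.0025984587121974}
scene {'fovy': 53.64123825419407, 'cx': 281.00409770841225, 'cy': 214.57346265060002, 'k1': 0.00428015544778125, 'rvec': array([ 1.96783613, -0.97431532,  0.49677968]), 'tvec': array([-0.3408516 ,  0.37470816,  0.49375822])}
side {'fovy': 43.013889803509215, 'cx': 277.4161985937701, 'cy': 209.8398646309051, 'k1': 0.04988205795115381, 'rvec': array([ 0.08766548, -2.80067342,  1.39714569]), 'tvec': array([0.60751043, 0.07422615, 0.99917865])}
wrist {'fovy': 64.89381727356239, 'cx': 281.1289855940834, 'cy': 210.52192869461973, 'k1': 0.017267820703795966, 'hand_eye': array([[ 4.18479714e-04, -9.53443568e-01, -3.01571198e-01,
         7.77671741e-02],
       [ 9.99999825e-01,  2.73059949e-04,  5.24361710e-04,
        -3.11658370e-04],
       [-4.17602284e-04, -3.01571365e-01,  9.53443516e-01,
        -1.63040564e-01],
       [ 0.00000000e+00,  0.00000000e+00,  0.00000000e+00,
         1.00000000e+00]])}
```

View pics/scene0.png

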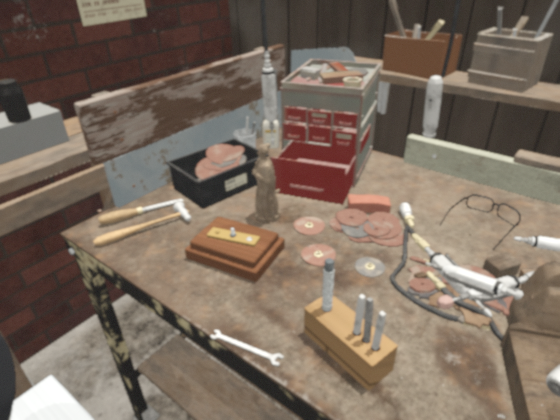

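View pics/side0.png

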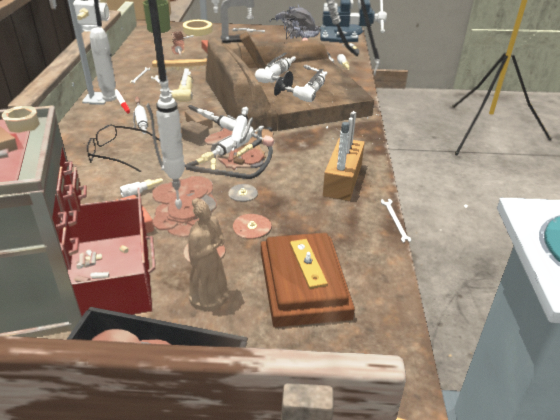

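View pics/wrist0.png

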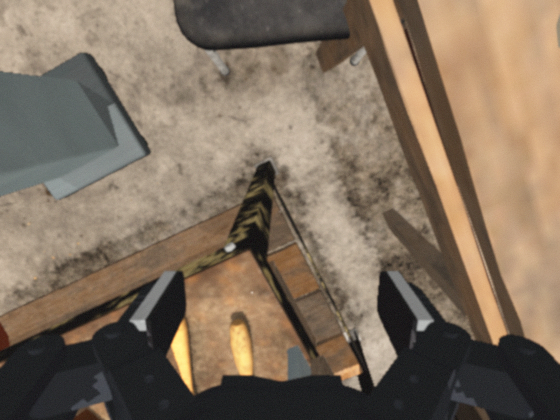

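The scene picture shows the plinth and bar at about (235,240), the block at (350,340) with the spring punch at (328,285), and the bronze figure at (265,185). The side picture shows the bar at (308,262), the block at (344,165) and the bronze at (207,255). Next I'll zoom in.

```bash
cat > h.py <<'E'
import numpy as np, cv2
from scipy.spatial.transform import Rotation as R
from workcell import readout, read_camera, camera_params, bot
def K(p):
    f=210/np.tan(np.radians(p["fovy"])/2); return f
def ext(name,state=None):
    p=camera_params(name)
    if name=="wrist":
        T=np.eye(4);T[:3,:3]=R.from_rotvec(state["tcp_rot"]).as_matrix();T[:3,3]=state["tool_pos"]
        C=T@p["hand_eye"]; return C[:3,:3],C[:3,3]
    M=R.from_rotvec(p["rvec"]).as_matrix(); return M.T,-M.T@p["tvec"]
def ray(name,uv,state=None):
    p=camera_params(name);f=K(p);d=np.array([(uv[0]-p["cx"])/f,(uv[1]-p["cy"])/f])
    u=d.copy()
    for _ in range(20): u=d/(1+p["k1"]*(u@u))
    Rm,c=ext(name,state); v=Rm@np.array([u[0],u[1],1]); return c,v/np.linalg.norm(v)
def onz(name,uv,z,state=None):
    c,v=ray(name,uv,state); return c+v*(z-c[2])/v[2]
def proj(name,P,state=None):
    p=camera_params(name);f=K(p);Rm,c=ext(name,state); x=Rm.T@(np.array(P)-c); u=x[:2]/x[2]; u=u*(1+p["k1"]*(u@u)); return u*f+[p["cx"],p["cy"]]
def tri(rays):
    A=np.zeros((3,3));b=np.zeros(3)
    for c,v in rays:
        M=np.eye(3)-np.outer(v,v);A+=M;b+=M@c
    X=np.linalg.solve(A,b); return X,[np.linalg.norm((np.eye(3)-np.outer(v,v))@(X-c)) for c,v in rays]
def crop(src,x0,y0,w,h,s,out):
    im=cv2.imread(src)[y0:y0+h,x0:x0+w]; cv2.imwrite(out,cv2.resize(im,None,fx=s,fy=s,interpolation=cv2.INTER_CUBIC))
E
python3 - <<'E'
from h import *
crop("pics/scene0.png",180,210,110,70,7,"pics/a1.png")
crop("pics/scene0.png",295,250,105,135,4,"pics/a2.png")
crop("pics/side0.png",255,225,105,105,5,"pics/a3.png")
crop("pics/side0.png",315,105,60,95,6,"pics/a4.png")
for n in ["scene","side"]: print(ext(n)[1])
E
```

```text
[ 0.05522987 -0.40571795  0.57682389]
[0.57550419 0.78604038 0.65105444]
```

View pics/a1.png

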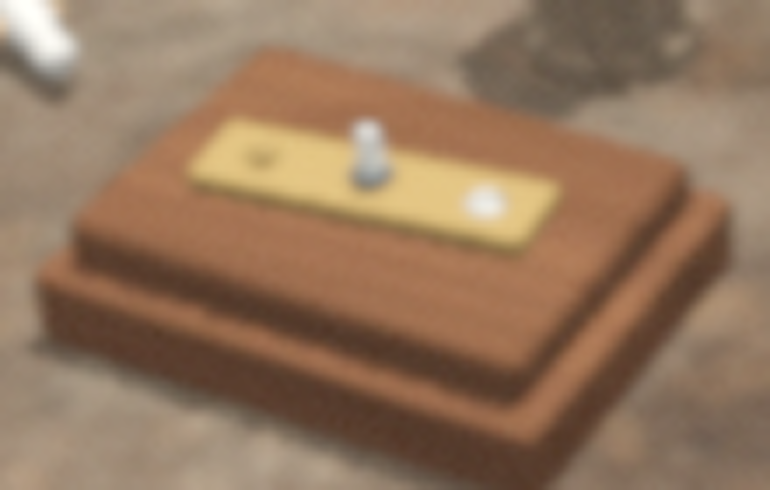

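View pics/a2.png

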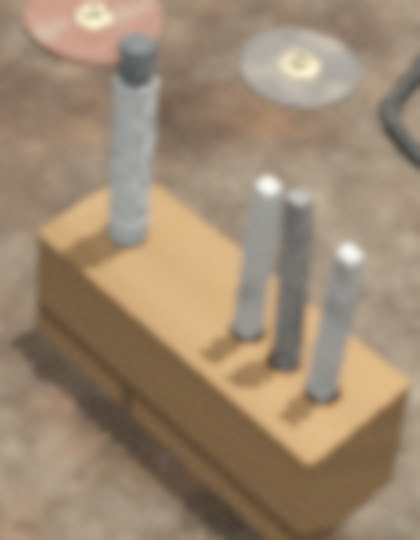

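View pics/a3.png

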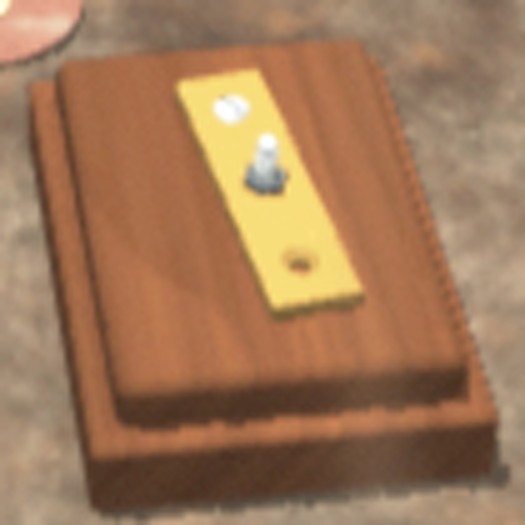

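View pics/a4.png

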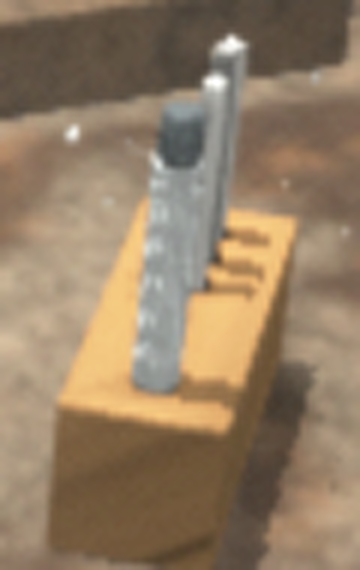

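```bash
python3 - <<'E'
from h import *
def o(x0,y0,s,u,v): return ((u+.5)/s-.5+x0,(v+.5)/s-.5+y0)
S=lambda u,v:o(180,210,7,u,v)
D=lambda u,v:o(255,225,5,u,v)
B=lambda u,v:o(295,250,4,u,v)
E_=lambda u,v:o(315,105,6,u,v)
def both(n,a,b,z):
    print(n,tri([ray("scene",a),ray("side",b)]),"scene z",onz("scene",a,z)[:2],"side",onz("side",b,z)[:2])
both("hole",S(262,155),D(300,261),.052)
both("screw",S(486,202),D(231,108),.053)
both("stud",S(368,130),D(267,143),.068)
both("barcorner NE..",S(556,183),D(178,84),.052)
# side corners 358,297 (far, robot side?) scene
for q,z in [((190,180),.052),((235,120),.052),((556,183),.052),((520,242),.052)]: print("sc",onz("scene",S(*q),z))
for q,z in [((178,84),.052),((258,70),.052),((362,293),.052),((275,308),.052)]: print("sd",onz("side",D(*q),z))
both("cap top",B(138,45),E_(183,110),.165)
both("cap bottom",B(136,80),E_(178,163),.145)
both("body bottom",B(127,240),E_(155,385),.06)
for q in [(38,238),(160,187),(310,466),(408,383)]: print("blk sc",onz("scene",B(*q),.06))
for q in [(60,405),(228,432),(296,218),(140,203)]: print("blk sd",onz("side",E_(*q),.06))
for u,v in [(265,217)]: print("bronze", onz("scene",(u,v),0))
print(onz("side",(207,300),0))
E
```

```text
hole (array([0.5406444 , 0.16506972, 0.05200342]), [np.float64(8.525534632721487e-05), np.float64(8.525534632724407e-05)]) scene z [0.540748   0.16507312] side [0.54057372 0.1651312 ]
screw (array([0.56392879, 0.09236181, 0.05212725]), [np.float64(0.0002233729587306281), np.float64(0.00022337295873044147)]) scene z [0.56280759 0.09152809] side [0.5641263  0.09317633]
stud (array([0.5524859 , 0.12901136, 0.06973204]), [np.float64(0.00019179234055813455), np.float64(0.00019179234055818035)]) scene z [0.55442017 0.13084537] side [0.55226105 0.12721617]
barcorner NE.. (array([0.58287799, 0.08113239, 0.05256655]), [np.float64(0.00023463581301267223), np.float64(0.0002346358130126622)]) scene z [0.58374521 0.08166897] side [0.5826948  0.08068072]
sc [0.51824487 0.1735644  0.052     ]
sc [0.54914177 0.1856448  0.052     ]
sc [0.58374521 0.08166897 0.052     ]
sc [0.55488181 0.0710485  0.052     ]
sd [0.5826948  0.08068072 0.052     ]
sd [0.55509531 0.07110526 0.052     ]
sd [0.52101643 0.17813769 0.052     ]
sd [0.54844619 0.18673671 0.052     ]
cap top (array([ 0.4871562 , -0.15144283,  0.
[... 282 characters left out ...]
 scene z [ 0.4865051  -0.15138177] side [ 0.48757564 -0.14920539]
body bottom (array([ 0.48676147, -0.1515953 ,  0.0571418 ]), [np.float64(0.0006853961340023297), np.float64(0.0006853961340022119)]) scene z [ 0.48357728 -0.15289539] side [ 0.48768293 -0.14785167]
blk sc [ 0.46222292 -0.12246147  0.06      ]
blk sc [ 0.51824715 -0.14749522  0.06      ]
blk sc [ 0.43022352 -0.26558831  0.06      ]
blk sc [ 0.48562798 -0.27778134  0.06      ]
blk sd [ 0.52042622 -0.13269883  0.06      ]
blk sd [ 0.46433241 -0.1203767   0.06      ]
blk sd [ 0.43084822 -0.26740276  0.06      ]
blk sd [ 0.4883904  -0.27414387  0.06      ]
bronze [0.7053547  0.16938602 0.        ]
[0.71511083 0.17830429 0.        ]
```

```bash
cat >> h.py <<'E'
def down(yaw):  # tool z down, tool y axis horizontal at angle yaw
    y=np.array([np.cos(yaw),np.sin(yaw),0]);z=np.array([0,0,-1.]);x=np.cross(y,z); return np.stack([x,y,z],1)
def go(pos,Rt,s=None,cmd=None):
    """numbers for a move from commanded pose cmd=(pos,R) or measured"""
    s=s or readout.read_state()
    p0,R0=cmd if cmd else (s["tool_pos"],R.from_rotvec(s["tcp_rot"]).as_matrix())
    sh=R0.T@(np.array(pos)-p0); tr=R.from_matrix(R0.T@Rt).as_rotvec()/np.pi
    print("shift",np.round(sh,4),"turn",np.round(tr,4))
E
python3 - <<'E'
from h import *
s=readout.read_state(); M=R.from_rotvec(s["tcp_rot"]).as_matrix(); print(M.round(3))
b=np.arctan2(-.215,.977)
for yaw in [b,b+np.pi]: go([.487,-.151,.25],down(yaw))
E
```

```text
[[-0.899  0.438 -0.001]
 [ 0.438  0.899 -0.002]
 [ 0.    -0.002 -1.   ]]
shift [-0.5039 -0.5967 -0.0398] turn [-5.000e-04  4.000e-04  4.245e-01]
shift [-0.5039 -0.5967 -0.0398] turn [-4.000e-04 -5.000e-04 -5.755e-01]
```

Call:
apply_moves(plan=[[[-0.504,-0.597,-0.04,0,0,0.4245,-1],[-0.504,-0.597,-0.04,0,0,0.4245,-1],[-0.504,-0.597,-0.04,0,0,0.4245,-1],[-0.504,-0.597,-0.04,0,0,0.4245,-1],[-0.504,-0.597,-0.04,0,0,0.4245,-1],[-0.504,-0.597,-0.04,0,0,0.4245,-1],[-0.504,-0.597,-0.04,0,0,0.4245,-1],[-0.504,-0.597,-0.04,0,0,0.4245,-1]]], force=60)

```text
time: 0.82
tool_pos: [0.3771, 0.2819, 0.227]
tcp_rot: [2.094, 2.342, -0.0]
wrist_force: [1.1, 0.7, 1.1]
width: 0.998
```

```bash
python3 - <<'E'
from h import *
s=readout.read_state();print(s["tool_pos"],s["joint_vel"].round(2),s["time"])
go([.487,-.151,.25],down(np.arctan2(-.215,.977)))
E
```

```text
[0.37713252 0.28190996 0.22704922] [-0.97 -0.44  0.34 -0.    0.09  0.52] 0.8167
shift [-0.4425  0.061  -0.0229] turn [-0.000e+00  1.000e-04  1.044e-01]
```

Call:
apply_moves(plan=[[[-0.44,0.06,-0.023,0,0,0.1044,-1],[-0.44,0.06,-0.023,0,0,0.1044,-1],[-0.44,0.06,-0.023,0,0,0.1044,-1],[-0.44,0.06,-0.023,0,0,0.1044,-1],[-0.44,0.06,-0.023,0,0,0.1044,-1],[-0.44,0.06,-0.023,0,0,0.1044,-1],[-0.44,0.06,-0.023,0,0,0.1044,-1],[-0.44,0.06,-0.023,0,0,0.1044,-1]]])

```text
time: 1.48
tool_pos: [0.4604, -0.0405, 0.2446]
tcp_rot: [2.443, 1.975, 0.001]
wrist_force: [0.7, -0.1, 0.4]
width: 1.0
```

```bash
python3 - <<'E'
from h import *
s=readout.read_state();print(s["tool_pos"],s["joint_vel"].round(2),s["time"])
go([.487,-.151,.25],down(np.arctan2(-.215,.977)))
E
```

```text
[ 0.46038654 -0.04047765  0.24458684] [-1.02  0.3  -0.3   0.01 -0.01 -1.02] 1.4833
shift [-0.1025  0.0492 -0.0054] turn [ 0.0001 -0.0001  0.0017]
```

Call:
apply_moves(plan=[[[-0.04,0.02,-0.002,0,0,0,-1],[-0.08,0.04,-0.004,0,0,0,-1],[-0.08,0.04,-0.004,0,0,0,-1],[-0.08,0.04,-0.004,0,0,0,-1],[-0.08,0.04,-0.004,0,0,0,-1],[-0.08,0.04,-0.004,0,0,0,-1],[-0.08,0.04,-0.004,0,0,0,-1],[-0.08,0.04,-0.004,0,0,0,-1]]])

```text
time: 2.15
tool_pos: [0.4827, -0.1235, 0.2484]
tcp_rot: [-2.441, -1.978, -0.0]
wrist_force: [0.6, -0.1, 0.0]
width: 1.003
```

```bash
python3 - <<'E'
from h import *
s=readout.read_state();print(s["tool_pos"],s["joint_vel"].round(2),s["time"])
go([.487,-.151,.25],down(np.arctan2(-.215,.977)))
s=readout.read_state()
im=read_camera("wrist");cv2.imwrite("pics/w1.png",im[:,:,::-1])
for P in [(.487,-.151,.165),(.487,-.151,.06)]: print(proj("wrist",P,s))
E
```

```text
[ 0.48274341 -0.12352505  0.24843639] [-0.  0. -0.  0. -0. -0.] 2.15
shift [-0.026   0.0099 -0.0016] turn [-0.     -0.0001  0.0025]
[294.11699534 240.30696875]
[290.62081351 203.61226998]
```

View pics/w1.png

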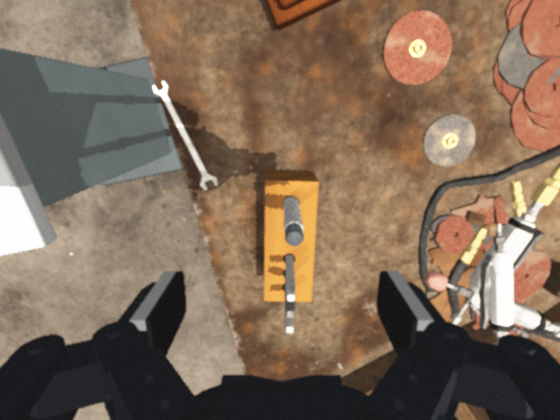

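The wrist picture shows the punch's cap at about (294,235) and the neighbouring punches below it. My prediction of the cap top was (294,240). I'll zoom in to refine it.

```bash
python3 - <<'E'
from h import *
crop("pics/w1.png",255,165,75,175,3.4 and 3,"pics/w1c.png")
crop("pics/w1.png",270,185,50,70,8,"pics/w1d.png")
E
```

```text
(no output)
```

View pics/w1d.png

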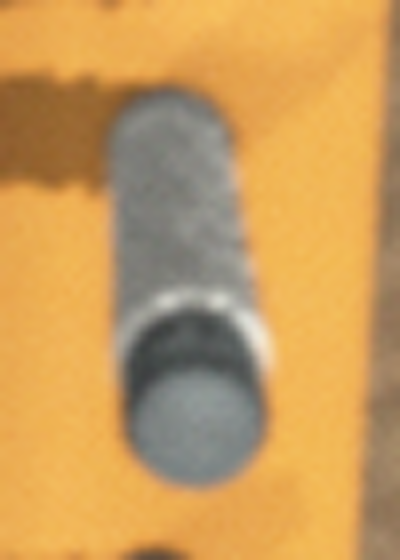

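Call:
apply_moves(plan=[[[-0.0255,0.01,0,0,0,0.0025,-1],[-0.0255,0.01,0.03,0,0,0.0025,-1],[-0.0255,0.01,0.06,0,0,0.0025,-1],[-0.0255,0.01,0.09,0,0,0.0025,-1],[-0.0255,0.01,0.12,0,0,0.0025,-1],[-0.0255,0.01,0.148,0,0,0.0025,-1],[-0.0255,0.01,0.148,0,0,0.0025,-1],[-0.0255,0.01,0.148,0,0,0.0025,-1]]])

```text
time: 2.87
tool_pos: [0.4858, -0.1508, 0.0992]
tcp_rot: [-2.447, -1.965, 0.003]
wrist_force: [-0.3, 0.3, -0.0]
width: 1.001
```

```bash
python3 - <<'E'
from h import *
s=readout.read_state();print(s["tool_pos"],s["joint_vel"].round(2),s["time"],s["wrist_force"])
go([.487,-.1505,.1],down(np.arctan2(-.215,.977)))
for n in ["side","wrist","scene"]:cv2.imwrite(f"pics/{n}2.png",read_camera(n)[:,:,::-1])
crop("pics/side2.png",265,55,160,150,4,"pics/side2c.png")
E
```

```text
[ 0.48582813 -0.1507782   0.09916013] [-0.01 -0.03 -0.06 -0.   -0.    0.  ] 2.8667 [-0.29126967  0.30539529 -0.02162636]
shift [ 0.0005  0.0011 -0.0008] turn [-0.0013 -0.0002 -0.0003]
```

View pics/side2c.png

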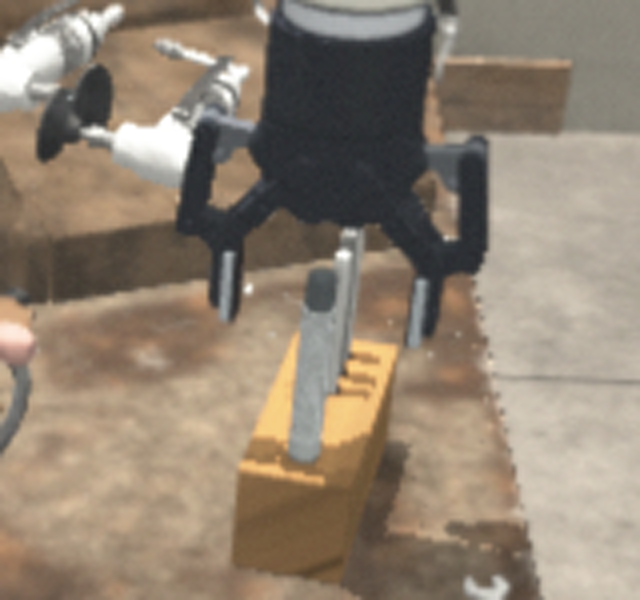

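View pics/wrist2.png

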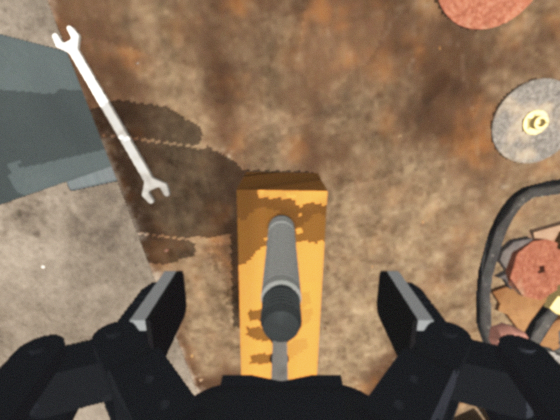

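The jaws straddle the punch with the cap between the fingers at (281,318), so I'll close.

Call:
apply_moves(plan=[[[0,0.001,0,0,0,0,0],[0,0.001,0,0,0,0,0.4],[0,0.001,0,0,0,0,0.6],[0,0.001,0,0,0,0,1],[0,0.001,0,0,0,0,1],[0,0.001,0,0,0,0,1],[0,0.001,0,0,0,0,1],[0,0.001,0,0,0,0,1]]], force=60)

```text
time: 3.68
tool_pos: [0.4883, -0.1523, 0.1008]
tcp_rot: [-2.451, -1.965, 0.0]
wrist_force: [-1.3, -0.2, 3.8]
width: 0.176
```

```bash
python3 - <<'E'
from h import *
s=readout.read_state();print(s["tool_pos"],s["joint_vel"].round(2),s["time"],s["wrist_force"],s["torque"],s["width"]*85)
cv2.imwrite("pics/s3.png",read_camera("side")[:,:,::-1])
crop("pics/s3.png",265,55,160,150,4,"pics/s3c.png")
E
```

```text
[ 0.48825668 -0.15229649  0.1007678 ] [-0.  0.  0. -0.  0.  0.] 3.6833 [-1.28561716 -0.20596785  3.78107807] [0.07317098 0.35463057 0.02432512] 14.922329469855896
```

View pics/s3c.png

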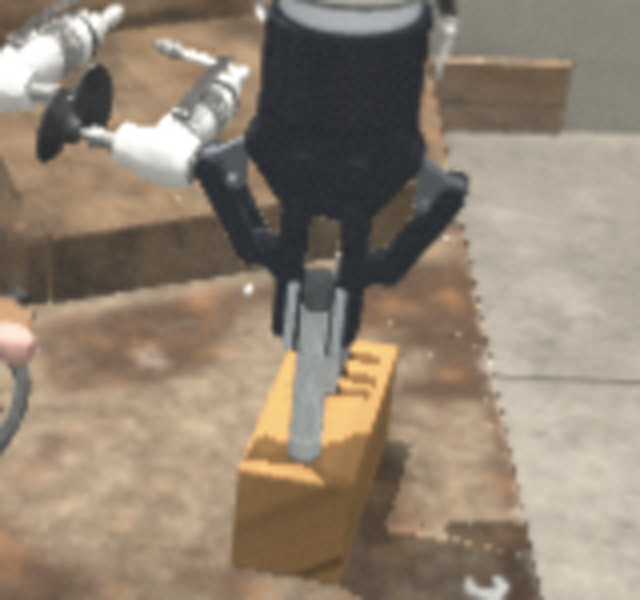

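The punch is gripped at about 15 mm opening and still sits upright. Next I'll lift it straight up.

Call:
apply_moves(plan=[[[0,0,-0.01,0,0,0,1],[0,0,-0.025,0,0,0,1],[0,0,-0.04,0,0,0,1],[0,0,-0.055,0,0,0,1],[0,0,-0.075,0,0,0,1],[0,0,-0.09,0,0,0,1],[0,0,-0.09,0,0,0,1],[0,0,-0.09,0,0,0,1]]])

```text
time: 4.4
tool_pos: [0.489, -0.1525, 0.1912]
tcp_rot: [2.449, 1.964, 0.002]
wrist_force: [-0.4, -0.1, -2.4]
width: 0.176
```

```bash
python3 - <<'E'
from h import *
s=readout.read_state();print(s["tool_pos"],s["joint_vel"].round(2),s["time"],s["wrist_force"],s["torque"],s["width"]*85)
go([.5406,.1651,.19],down(np.arctan2(-.215,.977)))
for n in ["side","scene"]:cv2.imwrite(f"pics/{n}4.png",read_camera(n)[:,:,::-1])
crop("pics/side4.png",265,25,160,150,4,"pics/side4c.png")
crop("pics/scene4.png",265,175,160,150,4,"pics/scene4c.png")
E
```

```text
[ 0.48896422 -0.15249835  0.19120131] [-0.    0.02  0.04 -0.   -0.   -0.  ] 4.4 [-0.38911374 -0.07171866 -2.41884664] [ 0.06108349 -0.03877172 -0.00870693] 14.945199575646026
shift [ 0.3212 -0.0186  0.0011] turn [ 0.0007  0.0001 -0.0007]
```

View pics/side4c.png

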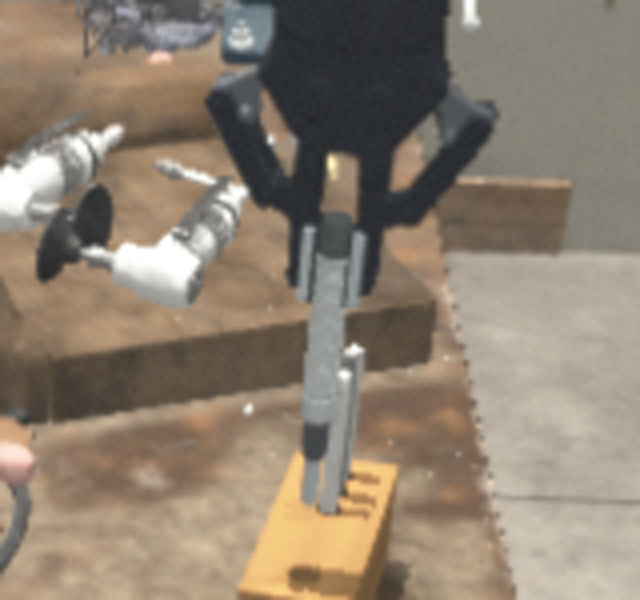

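View pics/scene4c.png

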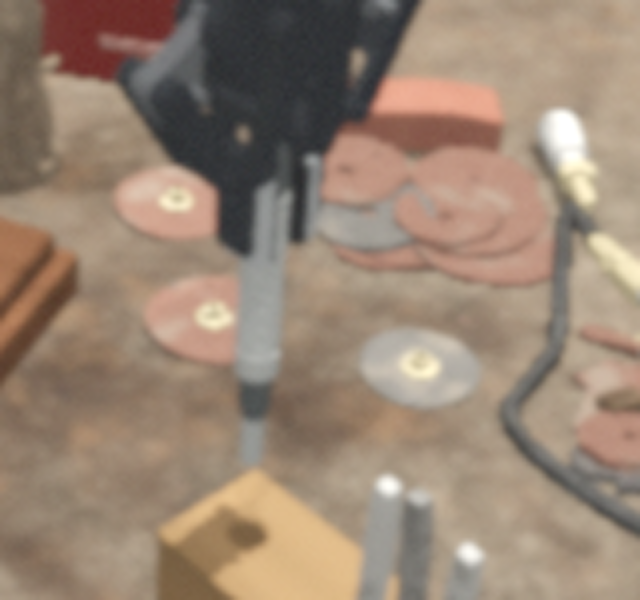

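```bash
python3 - <<'E'
from h import *
o=lambda x0,y0,u,v:((u+.5)/4-.5+x0,(v+.5)/4-.5+y0)
A=lambda u,v:o(265,175,u,v); B=lambda u,v:o(265,25,u,v)
for n,a,b in [("tip",(251,463),(310,502)),("shoulder",(256,382),(316,424)),("block hole",(237,531),(306,577))]:
    X,e=tri([ray("scene",A(*a)),ray("side",B(*b))]); print(n,X.round(4),np.round(e,4))
print(onz("scene",A(237,531),.06),onz("side",B(306,577),.06))
E
```

```text
tip [ 0.487  -0.1516  0.1013] [0.0009 0.0009]
shoulder [ 0.4876 -0.152   0.1448] [0.0015 0.0015]
block hole [ 0.4859 -0.1469  0.0601] [0.0005 0.0005]
[ 0.48536838 -0.14676022  0.06      ] [ 0.4862454  -0.14748618  0.06      ]
```

Call:
apply_moves(plan=[[[0.02,-0.001,0,0,0,0,1],[0.055,-0.003,0,0,0,0,1],[0.095,-0.005,0,0,0,0,1],[0.135,-0.007,0,0,0,0,1],[0.175,-0.009,0,0,0,0,1],[0.215,-0.011,0,0,0,0,1],[0.255,-0.013,0,0,0,0,1],[0.285,-0.015,0,0,0,0,1]]])

```text
time: 5.17
tool_pos: [0.5345, 0.1321, 0.1885]
tcp_rot: [-2.448, -1.966, 0.003]
wrist_force: [0.7, 0.1, -2.4]
width: 0.174
```

Call:
apply_moves(plan=[[[0.02,-0.001,0,0,0,0,1],[0.03,-0.0015,0,0,0,0,1],[0.035,-0.002,0,0,0,0,1],[0.035,-0.002,0.01,0,0,0,1],[0.035,-0.002,0.01,0,0,0,1],[0.035,-0.002,0.01,0,0,0,1],[0.035,-0.002,0.01,0,0,0,1],[0.035,-0.002,0.01,0,0,0,1]]])

```text
time: 5.83
tool_pos: [0.5413, 0.1627, 0.1805]
tcp_rot: [2.452, 1.964, -0.0]
wrist_force: [0.3, 0.8, -1.1]
width: 0.178
```

```bash
python3 - <<'E'
from h import *
s=readout.read_state();print(s["tool_pos"],s["tcp_rot"],s["joint_vel"].round(2),s["time"],s["wrist_force"],s["torque"],s["width"]*85)
go([.5416,.1645,.18],down(np.arctan2(-.215,.977)))
s=readout.read_state()
for n in ["side","scene","wrist"]:cv2.imwrite(f"pics/{n}5.png",read_camera(n)[:,:,::-1])
crop("pics/side5.png",265,185,100,120,5,"pics/side5c.png")
crop("pics/scene5.png",175,165,110,90,6,"pics/scene5c.png")
E
```

```text
[0.54127362 0.16271494 0.18053485] [ 2.45209626e+00  1.96363072e+00 -7.79624027e-05] [ 0.01 -0.   -0.01  0.   -0.    0.  ] 5.8333 [ 0.331649    0.83336359 -1.07286723] [ 0.00548734 -0.00446167  0.01865534] 15.135844015176588
shift [ 0.0018 -0.0001  0.0005] turn [ 0.      0.     -0.0012]
```

View pics/side5c.png

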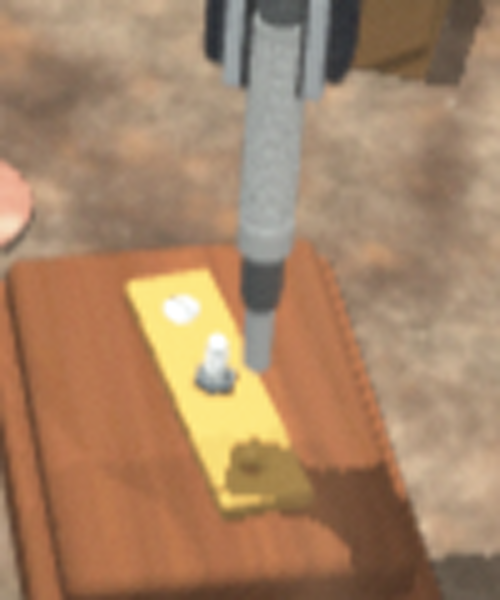

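View pics/scene5c.png

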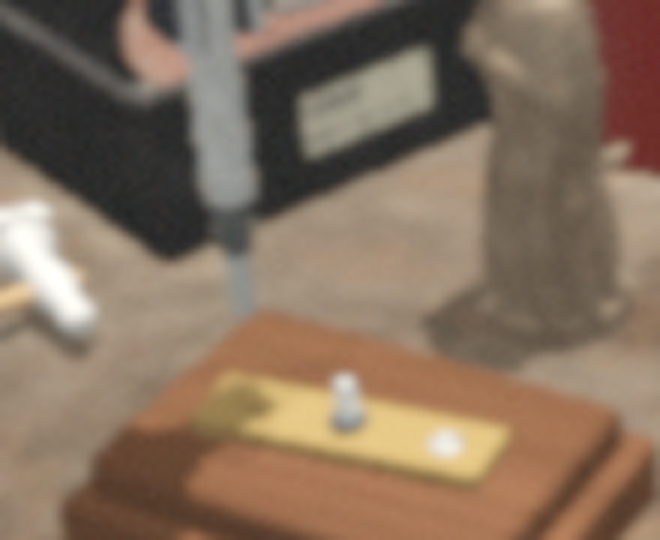

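View pics/wrist5.png

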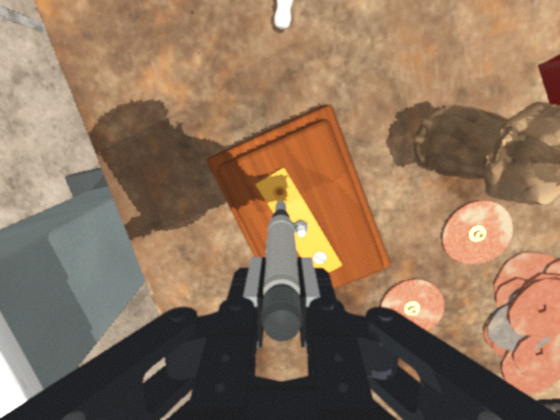

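```bash
python3 - <<'E'
from h import *
o=lambda x0,y0,s,u,v:((u+.5)/s-.5+x0,(v+.5)/s-.5+y0)
A=lambda u,v:o(175,165,6,u,v); B=lambda u,v:o(265,185,5,u,v)
for n,a,b in [("tip",(243,308),(258,370)),("shoulder",(227,203),(264,250))]:
    X,e=tri([ray("scene",A(*a)),ray("side",B(*b))]); print(n,X.round(4),np.round(e,4))
X=np.array([.5406,.1651,.052])
s=readout.read_state(); print(proj("wrist",X,s), proj("scene",X),proj("side",X))
t=s["tool_pos"]; print("pred tip px wrist",proj("wrist",t-[0,0,.0908],s), proj("scene",t-[0,0,.0908]),A(243,308),proj("side",t-[0,0,.0908]),B(258,370))
crop("pics/wrist5.png",250,165,70,60,8,"pics/wrist5c.png")
E
```

```text
tip [0.541  0.1658 0.0923] [0.0007 0.0007]
shoulder [0.5404 0.1639 0.1379] [0.001 0.001]
[280.32358271 192.94484972] [216.94253132 231.74211486] [314.58354572 276.7855098 ]
pred tip px wrist [281.8172813  206.75833336] [215.9394274  217.26520187] (215.08333333333334, 215.91666666666666) [315.39113929 258.28143198] (316.2, 258.6)
```

View pics/wrist5c.png

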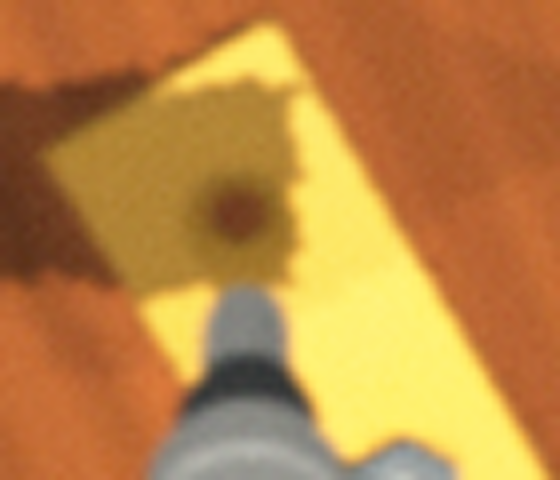

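```bash
python3 - <<'E'
from h import *
s=readout.read_state();t=s["tool_pos"]
print("tcp",t)
print("hole wrist",onz("wrist",(279.3,191.2),.052,s))
print("tip wrist",onz("wrist",(280,201.3),t[2]-.0908,s))
print("cap top px pred",proj("wrist",t+[0,0,.0642],s),"shoulder edge",proj("wrist",t+[0,0,-.0408],s))
crop("pics/wrist5.png",235,180,90,170,3,"pics/w5e.png")
E
```

```text
tcp [0.54150476 0.16326674 0.18090042]
hole wrist [0.5400482  0.16690097 0.052     ]
tip wrist [0.54107623 0.16803145 0.09010042]
cap top px pred [282.74543682 333.64384159] shoulder edge [281.97831044 228.80777749]
```

View pics/w5e.png

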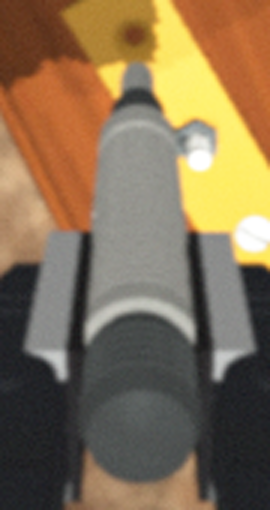

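Both views agree that the tip sits about 1.2 mm off in y and 0.8 mm off in x. I'll correct that and go down to just above the bar.

Call:
apply_moves(plan=[[[-0.0013,-0.0005,0.005,0,0,0,1],[-0.0013,-0.0005,0.012,0,0,0,1],[-0.0013,-0.0005,0.02,0,0,0,1],[-0.0013,-0.0005,0.027,0,0,0,1],[-0.0013,-0.0005,0.031,0,0,0,1],[-0.0013,-0.0005,0.031,0,0,0,1],[-0.0013,-0.0005,0.031,0,0,0,1],[-0.0013,-0.0005,0.031,0,0,0,1]]])

```text
time: 6.65
tool_pos: [0.5407, 0.1628, 0.1496]
tcp_rot: [2.451, 1.966, 0.0]
wrist_force: [-0.0, 0.7, -2.0]
width: 0.174
```

```bash
python3 - <<'E'
from h import *
for n in ["side","scene","wrist"]:
    s=readout.read_state()
    cv2.imwrite(f"pics/{n}6.png",read_camera(n)[:,:,::-1])
s=readout.read_state();print(s["tool_pos"],s["tcp_rot"],s["joint_vel"].round(2),s["time"],s["wrist_force"],s["torque"],s["width"]*85)
crop("pics/side6.png",285,225,60,70,8,"pics/side6c.png")
crop("pics/scene6.png",190,195,70,60,9,"pics/scene6c.png")
crop("pics/wrist6.png",250,165,70,60,8,"pics/wrist6c.png")
X=np.array([.5406,.1651,.052])
print("hole px",proj("wrist",X,s), proj("scene",X),proj("side",X))
E
```

```text
[0.54088031 0.1627826  0.14999285] [2.45036780e+00 1.96539032e+00 1.38971193e-03] [-0.  0.  0. -0. -0. -0.] 6.8 [-0.26380391 -0.99003281 -1.63156809] [-0.05780653  0.02150673  0.02196247] 15.225536740556013
hole px [280.83220768 201.67034673] [216.94253132 231.74211486] [314.58354572 276.7855098 ]
```

View pics/side6c.png

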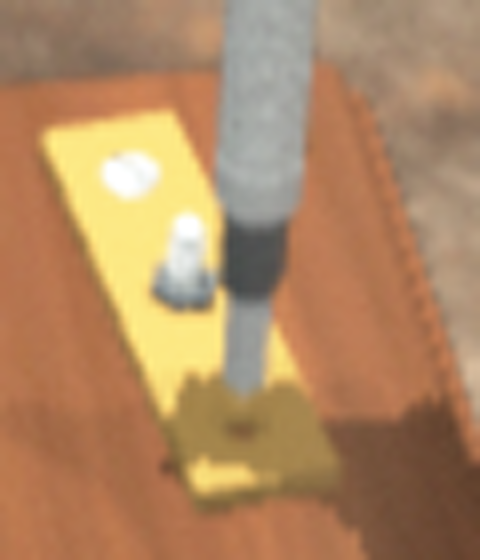

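View pics/scene6c.png

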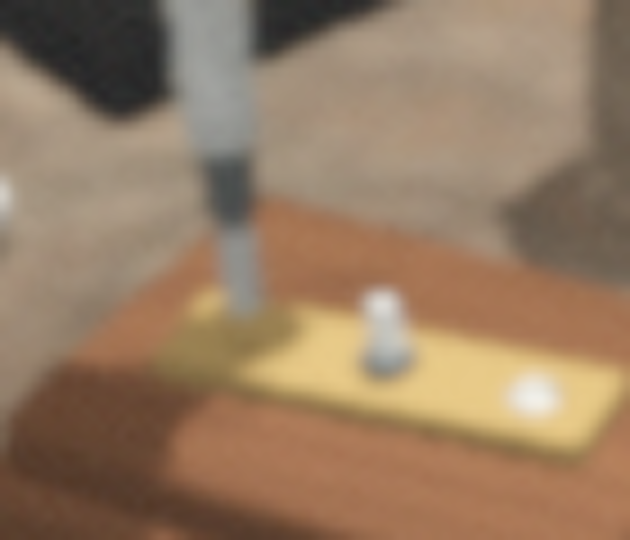

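View pics/wrist6c.png

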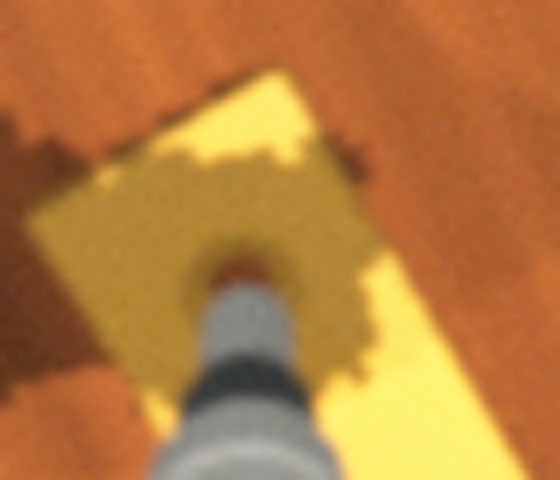

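```bash
python3 - <<'E'
from h import *
o=lambda x0,y0,s,u,v:((u+.5)/s-.5+x0,(v+.5)/s-.5+y0)
a=o(190,195,9,246,314);b=o(285,225,8,243,390);w=o(250,165,8,244,292)
s=readout.read_state()
print(a,b,tri([ray("scene",a),ray("side",b)]))
for z in (.0592,): print(onz("scene",a,z),onz("side",b,z),onz("wrist",w,z,s))
print("hole side", onz("side",o(285,225,8,242,425),.052), "wrist hole",onz("wrist",o(250,165,8,240,280),.052,s))
# where tip over hole at z .0592 would appear
X=np.array([.5406,.1651,.0592])
print(proj("scene",X),proj("side",X),proj("wrist",X,s))
E
```

```text
(216.88888888888889, 229.44444444444446) (314.9375, 273.3125) (array([0.54041353, 0.16406739, 0.05866977]), [np.float64(3.734289949697291e-07), np.float64(3.734289948382518e-07)])
[0.53991748 0.16348432 0.0592    ] [0.54044463 0.16462439 0.0592    ] [0.54056062 0.16774032 0.0592    ]
hole side [0.54023722 0.1671301  0.052     ] wrist hole [0.53997323 0.16708086 0.052     ]
[216.58698502 229.04108292] [314.8404872  273.51527368] [280.82758471 204.14805562]
```

The tip is within about 1 mm of the hole's axis in every view, so I'll lower it into the countersink.

Call:
apply_moves(plan=[[[0.0,0,0.002,0,0,0,1],[0.0,0,0.004,0,0,0,1],[0.0,0,0.006,0,0,0,1],[0.0,0,0.008,0,0,0,1],[0.0,0,0.01,0,0,0,1],[0.0,0,0.01,0,0,0,1],[0.0,0,0.01,0,0,0,1],[0.0,0,0.01,0,0,0,1]]])

```text
time: 7.47
tool_pos: [0.5405, 0.1626, 0.1394]
tcp_rot: [-2.451, -1.966, 0.0]
wrist_force: [-0.4, -1.4, -2.2]
width: 0.174
```

```bash
cat > look.py <<'E'
from h import *
import sys
k=sys.argv[1]
s0=readout.read_state()
for n in ["side","wrist"]:
    s=readout.read_state(); cv2.imwrite(f"pics/{n}{k}.png",read_camera(n)[:,:,::-1])
s=readout.read_state()
print(s0["tool_pos"],s["tool_pos"],s["time"],s0["wrist_force"],s["wrist_force"],s["torque"])
crop(f"pics/side{k}.png",285,225,60,70,5,"pics/_a.png");crop(f"pics/wrist{k}.png",250,165,70,70,5,"pics/_b.png")
cv2.imwrite(f"pics/lk{k}.png",np.hstack([cv2.imread("pics/_a.png"),cv2.imread("pics/_b.png")]))
E
python3 look.py 7
```

```text
[0.54048266 0.16262884 0.1394373 ] [0.54059044 0.16262995 0.13959902] 7.5667 [-0.39793887 -1.41571087 -2.18624495] [-0.87915248 -0.1350851  -2.10241953] [-0.00156101 -0.06225449 -0.01694651]
```

View pics/lk7.png

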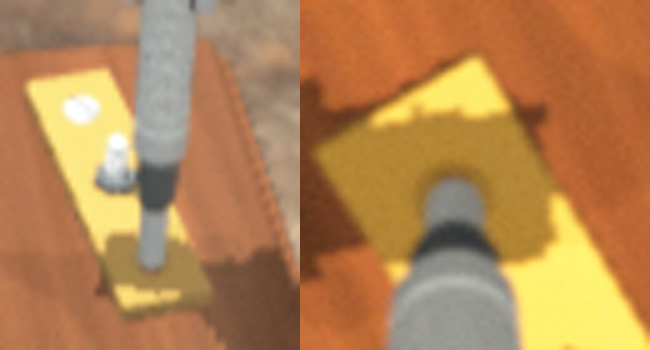

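The nose is inside the countersink and the force is still just the punch's weight. I'll continue in small steps.

Call:
apply_moves(plan=[[[0,0,0.0005,0,0,0,1],[0,0,0.001,0,0,0,1],[0,0,0.0015,0,0,0,1],[0,0,0.002,0,0,0,1],[0,0,0.002,0,0,0,1],[0,0,0.002,0,0,0,1],[0,0,0.002,0,0,0,1],[0,0,0.002,0,0,0,1]]])

```text
time: 8.23
tool_pos: [0.5405, 0.1627, 0.1376]
tcp_rot: [2.451, 1.966, 0.0]
wrist_force: [0.1, 0.9, -0.3]
width: 0.174
```

Call:
apply_moves(plan=[[[0,0,0.0005,0,0,0,1],[0,0,0.001,0,0,0,1],[0,0,0.0015,0,0,0,1],[0,0,0.002,0,0,0,1],[0,0,0.002,0,0,0,1],[0,0,0.002,0,0,0,1],[0,0,0.002,0,0,0,1],[0,0,0.002,0,0,0,1]]])

```text
time: 8.9
tool_pos: [0.5406, 0.1627, 0.1356]
tcp_rot: [2.451, 1.965, 0.0]
wrist_force: [1.0, 1.5, 1.2]
width: 0.173
```

```bash
python3 look.py 8
```

```text
[0.54060278 0.16265569 0.13557661] [0.54060323 0.16267336 0.13557619] 9.0 [0.98520765 1.48998449 1.17378519] [-0.29981694  0.18522198  1.45022464] [ 0.17090501  0.01126588 -0.06837738]
```

View pics/lk8.png

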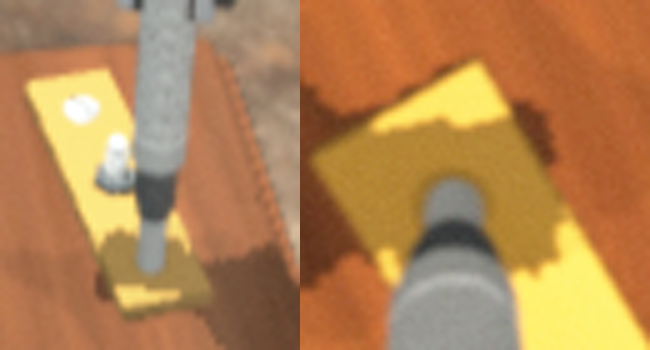

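Contact at about z 0.1375, with the light spring at 3.5 N and the bar unmoved. I'll keep pressing in 1 mm steps.

Call:
apply_moves(plan=[[[0,0,0.0003,0,0,0,1],[0,0,0.0006,0,0,0,1],[0,0,0.0008,0,0,0,1],[0,0,0.001,0,0,0,1],[0,0,0.001,0,0,0,1],[0,0,0.001,0,0,0,1],[0,0,0.001,0,0,0,1],[0,0,0.001,0,0,0,1]]])

```text
time: 9.67
tool_pos: [0.5406, 0.1626, 0.1345]
tcp_rot: [2.451, 1.965, 0.0]
wrist_force: [-0.4, 1.0, 1.4]
width: 0.172
```

```bash
python3 - <<'E'
from h import *
s=readout.read_state();print(s["tool_pos"],s["wrist_force"],s["torque"],s["joint_torque"])
E
```

```text
[0.54055285 0.16261729 0.13452059] [-0.37270472  1.01801726  1.42974576] [ 0.15397865 -0.07727246 -0.03493473] [-2.45796740e-01 -4.02662766e+01 -3.35502219e+01 -1.76216089e-01
  1.94565011e-01  4.82386495e-04]
```

Call:
apply_moves(plan=[[[0,0,0.0003,0,0,0,1],[0,0,0.0006,0,0,0,1],[0,0,0.0008,0,0,0,1],[0,0,0.001,0,0,0,1],[0,0,0.001,0,0,0,1],[0,0,0.001,0,0,0,1],[0,0,0.001,0,0,0,1],[0,0,0.001,0,0,0,1]]])

```text
time: 10.33
tool_pos: [0.5405, 0.1627, 0.1335]
tcp_rot: [2.451, 1.966, 0.0]
wrist_force: [-0.2, 1.0, 0.8]
width: 0.171
```

Call:
apply_moves(plan=[[[0,0,0.0003,0,0,0,1],[0,0,0.0006,0,0,0,1],[0,0,0.0008,0,0,0,1],[0,0,0.001,0,0,0,1],[0,0,0.001,0,0,0,1],[0,0,0.001,0,0,0,1],[0,0,0.001,0,0,0,1],[0,0,0.001,0,0,0,1]]])

```text
time: 11.0
tool_pos: [0.5405, 0.1626, 0.1325]
tcp_rot: [2.451, 1.966, 0.0]
wrist_force: [0.5, -0.0, 0.4]
width: 0.171
```

Call:
apply_moves(plan=[[[0,0,0.0003,0,0,0,1],[0,0,0.0006,0,0,0,1],[0,0,0.0008,0,0,0,1],[0,0,0.001,0,0,0,1],[0,0,0.001,0,0,0,1],[0,0,0.001,0,0,0,1],[0,0,0.001,0,0,0,1],[0,0,0.001,0,0,0,1]]])

```text
time: 11.67
tool_pos: [0.5405, 0.1626, 0.1315]
tcp_rot: [2.451, 1.966, 0.0]
wrist_force: [0.8, 0.5, 1.5]
width: 0.173
```

Call:
apply_moves(plan=[[[0,0,0.0003,0,0,0,1],[0,0,0.0006,0,0,0,1],[0,0,0.0008,0,0,0,1],[0,0,0.001,0,0,0,1],[0,0,0.001,0,0,0,1],[0,0,0.001,0,0,0,1],[0,0,0.001,0,0,0,1],[0,0,0.001,0,0,0,1]]])

```text
time: 12.33
tool_pos: [0.5404, 0.1626, 0.1305]
tcp_rot: [-2.451, -1.966, 0.0]
wrist_force: [-0.5, -0.1, 0.7]
width: 0.173
```

Call:
apply_moves(plan=[[[0,0,0.0003,0,0,0,1],[0,0,0.0006,0,0,0,1],[0,0,0.0008,0,0,0,1],[0,0,0.001,0,0,0,1],[0,0,0.001,0,0,0,1],[0,0,0.001,0,0,0,1],[0,0,0.001,0,0,0,1],[0,0,0.001,0,0,0,1]]])

```text
time: 13.0
tool_pos: [0.5404, 0.1626, 0.1295]
tcp_rot: [-2.451, -1.966, 0.0]
wrist_force: [-0.1, 0.6, 1.7]
width: 0.171
```

```bash
python3 look.py 9
```

```text
[0.54043943 0.16262932 0.12945831] [0.54047446 0.16264122 0.12949354] 13.1 [-0.10166852  0.59650117  1.67972887] [-0.05519638 -0.22874815  1.65978337] [ 0.18151552 -0.1091824   0.0518542 ]
```

View pics/lk9.png

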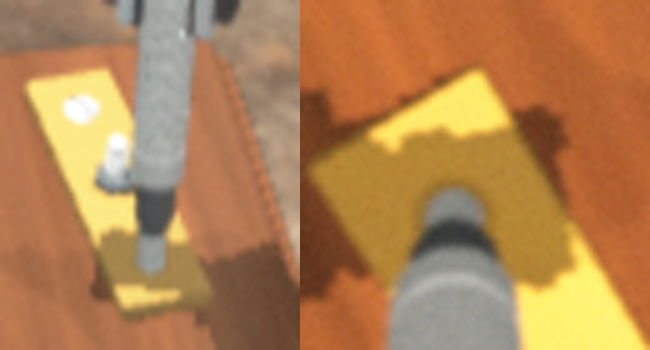

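The nose is sliding in, the bar hasn't moved and the spring is still light. Continuing.

Call:
apply_moves(plan=[[[0,0,0.0003,0,0,0,1],[0,0,0.0006,0,0,0,1],[0,0,0.0008,0,0,0,1],[0,0,0.001,0,0,0,1],[0,0,0.001,0,0,0,1],[0,0,0.001,0,0,0,1],[0,0,0.001,0,0,0,1],[0,0,0.001,0,0,0,1]]])

```text
time: 13.77
tool_pos: [0.5405, 0.1626, 0.1285]
tcp_rot: [2.451, 1.966, 0.0]
wrist_force: [-0.1, 1.0, 1.4]
width: 0.172
```

Call:
apply_moves(plan=[[[0,0,0.0003,0,0,0,1],[0,0,0.0006,0,0,0,1],[0,0,0.0008,0,0,0,1],[0,0,0.001,0,0,0,1],[0,0,0.001,0,0,0,1],[0,0,0.001,0,0,0,1],[0,0,0.001,0,0,0,1],[0,0,0.001,0,0,0,1]]])

```text
time: 14.43
tool_pos: [0.5405, 0.1627, 0.1276]
tcp_rot: [2.451, 1.966, 0.0]
wrist_force: [-0.1, 0.7, 3.5]
width: 0.176
```

Call:
apply_moves(plan=[[[0,0,0.0003,0,0,0,1],[0,0,0.0006,0,0,0,1],[0,0,0.0008,0,0,0,1],[0,0,0.001,0,0,0,1],[0,0,0.001,0,0,0,1],[0,0,0.001,0,0,0,1],[0,0,0.001,0,0,0,1],[0,0,0.001,0,0,0,1]]])

```text
time: 15.1
tool_pos: [0.5406, 0.1627, 0.1269]
tcp_rot: [2.451, 1.966, 0.001]
wrist_force: [-0.2, 0.6, 4.7]
width: 0.174
```

Call:
apply_moves(plan=[[[0,0,0.0002,0,0,0,1],[0,0,0.0004,0,0,0,1],[0,0,0.0006,0,0,0,1],[0,0,0.0007,0,0,0,1],[0,0,0.0007,0,0,0,1],[0,0,0.0007,0,0,0,1],[0,0,0.0007,0,0,0,1],[0,0,0.0007,0,0,0,1]]])

```text
time: 15.77
tool_pos: [0.5408, 0.1628, 0.1266]
tcp_rot: [2.451, 1.965, 0.001]
wrist_force: [-1.1, 0.3, 7.2]
width: 0.173
```

Call:
apply_moves(plan=[[[0,0,0.0001,0,0,0,1],[0,0,0.0002,0,0,0,1],[0,0,0.0003,0,0,0,1],[0,0,0.0004,0,0,0,1],[0,0,0.0005,0,0,0,1],[0,0,0.0005,0,0,0,1],[0,0,0.0005,0,0,0,1],[0,0,0.0005,0,0,0,1]]])

```text
time: 16.43
tool_pos: [0.5409, 0.1629, 0.1264]
tcp_rot: [2.451, 1.965, 0.002]
wrist_force: [-0.6, 1.5, 7.8]
width: 0.172
```

Call:
apply_moves(plan=[[[0,0,0.0001,0,0,0,1],[0,0,0.0002,0,0,0,1],[0,0,0.0003,0,0,0,1],[0,0,0.0004,0,0,0,1],[0,0,0.0004,0,0,0,1],[0,0,0.0004,0,0,0,1],[0,0,0.0004,0,0,0,1],[0,0,0.0004,0,0,0,1]]])

```text
time: 17.1
tool_pos: [0.5409, 0.1629, 0.1262]
tcp_rot: [2.451, 1.965, 0.002]
wrist_force: [-0.8, -0.0, 8.5]
width: 0.178
```

```bash
python3 look.py 10
```

```text
[0.54094312 0.16292598 0.12623719] [0.54096352 0.16291351 0.12623771] 17.2 [-0.82319921 -0.04161262  8.45311014] [-1.73530304  1.34100188  9.07214156] [ 0.2063966   0.44789865 -0.0053001 ]
```

View pics/lk10.png

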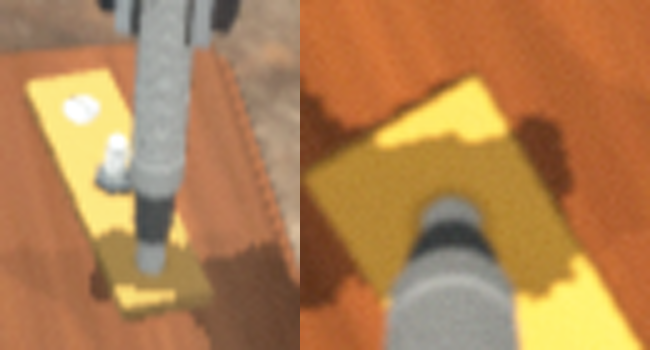

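Net force is about 11 N and the bar is still in place, so the snap is near. I'll use small steps from here.

Call:
apply_moves(plan=[[[0,0,0.0001,0,0,0,1],[0,0,0.0002,0,0,0,1],[0,0,0.0003,0,0,0,1],[0,0,0.0004,0,0,0,1],[0,0,0.0004,0,0,0,1],[0,0,0.0004,0,0,0,1],[0,0,0.0004,0,0,0,1],[0,0,0.0004,0,0,0,1]]])

```text
time: 17.87
tool_pos: [0.5411, 0.163, 0.1261]
tcp_rot: [2.451, 1.965, 0.002]
wrist_force: [-2.3, 1.2, 10.0]
width: 0.178
```

```bash
python3 - <<'E'
from h import *
L=[]
for k in ["6","8","9","10"]:
    im=cv2.imread(f"pics/side{k}.png")[185:290,295:335]; L.append(cv2.resize(im,None,fx=5,fy=5,interpolation=cv2.INTER_CUBIC))
cv2.imwrite("pics/cmp.png",np.hstack(L))
for z in (.150,.1356,.1295,.1262):
    print(z,[ (proj("side",[.5406,.1655,z-.0408+d])[1]-185+.5)*5 for d in (0,-.022,.105)])
E
```

```text
0.15 [np.float64(327.7130775674732), np.float64(380.7714028573528), np.float64(49.134852596593674)]
0.1356 [np.float64(362.6308836914464), np.float64(414.6116867904948), np.float64(90.05705783756)]
0.1295 [np.float64(377.2065673521564), np.float64(428.74155257626654), np.float64(107.11298147803717)]
0.1262 [np.float64(385.03919609877073), np.float64(436.33557128841545), np.float64(116.27210896260067)]
```

View pics/cmp.png

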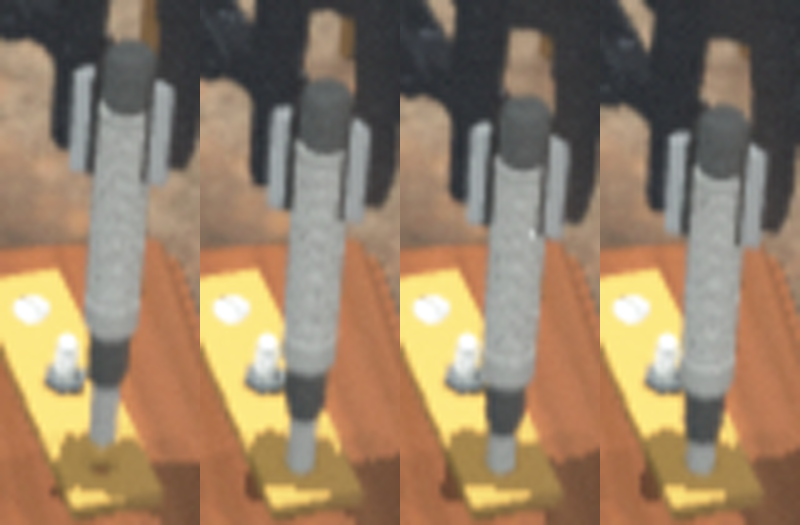

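The punch isn't slipping: cap and neck track the TCP, and the bar is unmoved. As I continue I'll trim out the x drift caused by arm flex.

Call:
apply_moves(plan=[[[-0.0001,-0.0002,0.0001,0,0,0,1],[-0.0002,-0.0004,0.0002,0,0,0,1],[-0.0003,-0.0005,0.0003,0,0,0,1],[-0.0003,-0.0005,0.0004,0,0,0,1],[-0.0003,-0.0005,0.0004,0,0,0,1],[-0.0003,-0.0005,0.0004,0,0,0,1],[-0.0003,-0.0005,0.0004,0,0,0,1],[-0.0003,-0.0005,0.0004,0,0,0,1]]])

```text
time: 18.53
tool_pos: [0.5409, 0.1629, 0.126]
tcp_rot: [2.45, 1.965, 0.004]
wrist_force: [-1.8, -0.2, 11.1]
width: 0.174
```

```bash
python3 - <<'E'
from h import *
F=[]
for i in range(4):
    s=readout.read_state();F.append(np.r_[s["wrist_force"],s["torque"]]);read_camera("side")
print(np.mean(F,0).round(2),s["tool_pos"],s["tcp_rot"],s["joint_torque"].round(2))
M=R.from_rotvec(s["tcp_rot"]).as_matrix();print(M[:,2])
E
```

```text
[-1.22  0.59 10.61  0.17  0.35  0.  ] [0.54087735 0.16284922 0.12589515] [2.45023436 1.96505841 0.00347   ] [ -0.63 -35.38 -29.64  -0.42  -0.51  -0.  ]
[ 2.17078567e-03  8.24937366e-04 -9.99997304e-01]
```

Call:
apply_moves(plan=[[[0,0,0.0001,0,0,0,1],[0,0,0.0002,0,0,0,1],[0,0,0.0003,0,0,0,1],[0,0,0.0004,0,0,0,1],[0,0,0.0004,0,0,0,1],[0,0,0.0004,0,0,0,1],[0,0,0.0004,0,0,0,1],[0,0,0.0004,0,0,0,1]]])

```text
time: 19.4
tool_pos: [0.5409, 0.1629, 0.1256]
tcp_rot: [2.45, 1.965, 0.004]
wrist_force: [-0.9, 0.3, 10.8]
width: 0.177
```

Call:
apply_moves(plan=[[[0,0,0.0001,0,0,0,1],[0,0,0.0002,0,0,0,1],[0,0,0.0003,0,0,0,1],[0,0,0.0003,0,0,0,1],[0,0,0.0003,0,0,0,1],[0,0,0.0003,0,0,0,1],[0,0,0.0003,0,0,0,1],[0,0,0.0003,0,0,0,1]]])

```text
time: 20.07
tool_pos: [0.541, 0.1629, 0.1254]
tcp_rot: [2.45, 1.965, 0.004]
wrist_force: [-1.6, 1.0, 10.8]
width: 0.179
```

Call:
apply_moves(plan=[[[0,0,0.0001,0,0,0,1],[0,0,0.0002,0,0,0,1],[0,0,0.0003,0,0,0,1],[0,0,0.0003,0,0,0,1],[0,0,0.0003,0,0,0,1],[0,0,0.0003,0,0,0,1],[0,0,0.0003,0,0,0,1],[0,0,0.0003,0,0,0,1]]])

```text
time: 20.73
tool_pos: [0.5409, 0.1629, 0.1252]
tcp_rot: [2.45, 1.965, 0.004]
wrist_force: [-2.2, 1.1, 11.4]
width: 0.173
```

Call:
apply_moves(plan=[[[0,-0.0001,0.0001,0,0,0,1],[0,-0.0002,0.0002,0,0,0,1],[0,-0.0002,0.0003,0,0,0,1],[0,-0.0002,0.0003,0,0,0,1],[0,-0.0002,0.0003,0,0,0,1],[0,-0.0002,0.0003,0,0,0,1],[0,-0.0002,0.0003,0,0,0,1],[0,-0.0002,0.0003,0,0,0,1]]])

```text
time: 21.4
tool_pos: [0.5409, 0.163, 0.125]
tcp_rot: [2.45, 1.965, 0.004]
wrist_force: [-2.8, 0.5, 12.8]
width: 0.173
```

```bash
python3 look.py 11
```

```text
[0.54093723 0.16296024 0.12500758] [0.54091785 0.16294725 0.12498929] 21.5 [-2.80061186  0.52639936 12.82051499] [-2.74849696  0.7786936  11.19293504] [0.17188686 0.4305435  0.02164204]
```

View pics/lk11.png

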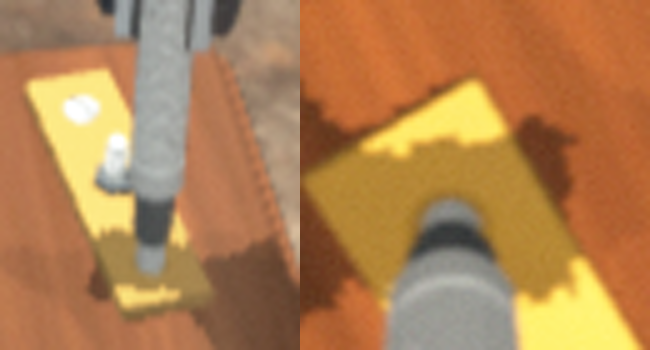

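Call:
apply_moves(plan=[[[0,-0.0001,0.0001,0,0,0,1],[0,-0.0002,0.0002,0,0,0,1],[0,-0.0003,0.0003,0,0,0,1],[0,-0.0004,0.0003,0,0,0,1],[0,-0.0004,0.0003,0,0,0,1],[0,-0.0004,0.0003,0,0,0,1],[0,-0.0004,0.0003,0,0,0,1],[0,-0.0004,0.0003,0,0,0,1]]])

```text
time: 22.17
tool_pos: [0.5408, 0.163, 0.1248]
tcp_rot: [2.45, 1.965, 0.005]
wrist_force: [-1.1, 0.6, 11.9]
width: 0.173
```

```bash
python3 - <<'E'
from h import *
L=[]
for k in ["9","10","11"]:
    im=cv2.imread(f"pics/side{k}.png")[185:290,295:335]; L.append(cv2.resize(im,None,fx=5,fy=5,interpolation=cv2.INTER_CUBIC))
cv2.imwrite("pics/cmp2.png",np.hstack(L))
s=readout.read_state();print(s["wrist_force"],s["torque"],s["tool_pos"])
E
```

```text
[-1.07402069  0.5840144  11.8719721 ] [ 0.19780287  0.3459399  -0.02020483] [0.54084266 0.16301441 0.12484932]
```

View pics/cmp2.png

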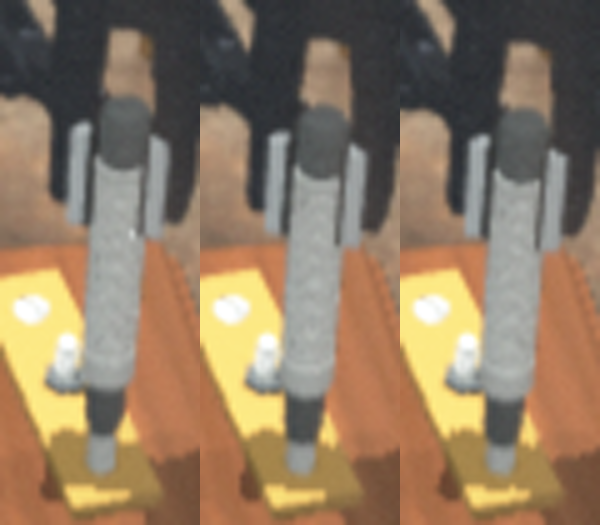

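Call:
apply_moves(plan=[[[0,-0.0001,0.0001,0,0,0,1],[0,-0.0001,0.0002,0,0,0,1],[0,-0.0001,0.0003,0,0,0,1],[0,-0.0001,0.0004,0,0,0,1],[0,-0.0001,0.0004,0,0,0,1],[0,-0.0001,0.0004,0,0,0,1],[0,-0.0001,0.0004,0,0,0,1],[0,-0.0001,0.0004,0,0,0,1]]])

```text
time: 22.83
tool_pos: [0.5408, 0.1631, 0.1246]
tcp_rot: [2.45, 1.965, 0.005]
wrist_force: [-0.5, -0.1, 11.9]
width: 0.17
```

Call:
apply_moves(plan=[[[0,0,0.0001,0,0,0,1],[0,0,0.0002,0,0,0,1],[0,0,0.0003,0,0,0,1],[0,0,0.0004,0,0,0,1],[0,0,0.0004,0,0,0,1],[0,0,0.0004,0,0,0,1],[0,0,0.0004,0,0,0,1],[0,0,0.0004,0,0,0,1]]])

```text
time: 23.5
tool_pos: [0.5405, 0.1628, 0.1232]
tcp_rot: [2.45, 1.965, 0.004]
wrist_force: [-0.1, 1.1, 5.8]
width: 0.174
```

The force dropped from 11.9 to 5.8 N and z jumped 1.4 mm, which looks like the snap. I'll check that it has settled.

```bash
python3 - <<'E'
from h import *
s=readout.read_state();print(s["time"],s["wrist_force"],s["joint_vel"].round(3),s["tool_pos"]);cv2.imwrite("pics/side12.png",read_camera("side")[:,:,::-1])
s=readout.read_state();print(s["time"],s["wrist_force"],s["joint_vel"].round(3),s["tool_pos"])
E
```

```text
23.5 [-0.10106349  1.06783789  5.79825967] [ 0.001  0.002  0.003 -0.001 -0.003  0.001] [0.5405304  0.16283188 0.12324619]
23.55 [-0.31706074  0.81775624  4.28445358] [ 0.001  0.004  0.007  0.001 -0.003  0.001] [0.54042743 0.16282548 0.12305988]
```

```bash
python3 - <<'E'
from h import *
for i in range(3):
    read_camera("side")
    s=readout.read_state();print(s["time"],s["wrist_force"],s["tool_pos"])
E
```

```text
23.6 [0.85137378 0.95738537 4.04120308] [0.54026863 0.16275896 0.12271246]
23.65 [1.38545401 0.96458903 2.40639478] [0.5401177  0.16270268 0.12238348]
23.7 [0.85671638 0.65682447 4.66144777] [0.54003009 0.1626637  0.12214591]
```

The snap is confirmed: past the peak, down to about 5 N net. I'll lift straight up and undo the lateral trim at the same time.

Call:
apply_moves(plan=[[[0.0002,0.0008,-0.003,0,0,0,1],[0.0003,0.0012,-0.009,0,0,0,1],[0.0003,0.0012,-0.016,0,0,0,1],[0.0003,0.0012,-0.025,0,0,0,1],[0.0003,0.0012,-0.04,0,0,0,1],[0.0003,0.0012,-0.055,0,0,0,1],[0.0003,0.0012,-0.07,0,0,0,1],[0.0003,0.0012,-0.07,0,0,0,1]]])

```text
time: 24.37
tool_pos: [0.5418, 0.1629, 0.195]
tcp_rot: [2.449, 1.964, 0.005]
wrist_force: [1.2, 0.7, -1.5]
width: 0.171
```

```bash
python3 - <<'E'
from h import *
for n in ["side","scene","wrist"]:
    s=readout.read_state();cv2.imwrite(f"pics/{n}13.png",read_camera(n)[:,:,::-1])
s=readout.read_state();print(s["time"],s["wrist_force"],s["tool_pos"],s["tcp_rot"])
crop("pics/side13.png",265,185,100,120,5,"pics/side13c.png")
crop("pics/scene13.png",175,165,110,90,6,"pics/scene13c.png")
crop("pics/wrist13.png",235,150,100,200,3,"pics/wrist13c.png")
go([.48826,-.1523,.1935],down(np.arctan2(-.215,.977)))
E
```

```text
24.5167 [-0.05976279 -0.5705478  -2.70488864] [0.53962007 0.16237196 0.19082527] [-2.45024717 -1.96516665  0.00252233]
shift [-0.3183  0.0182 -0.0024] turn [-0.0005  0.0003 -0.0007]
```

View pics/side13c.png

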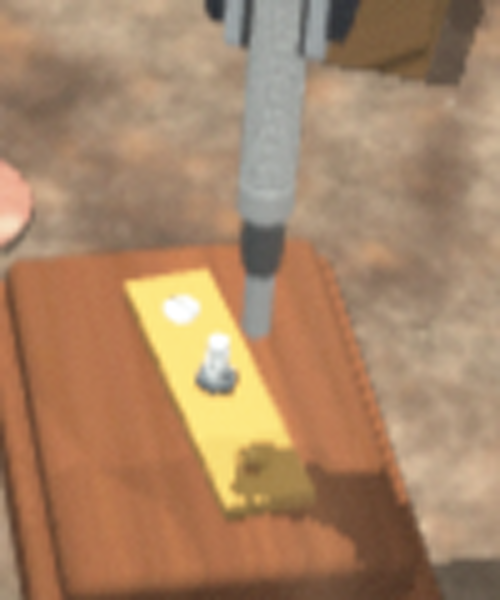

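View pics/scene13c.png

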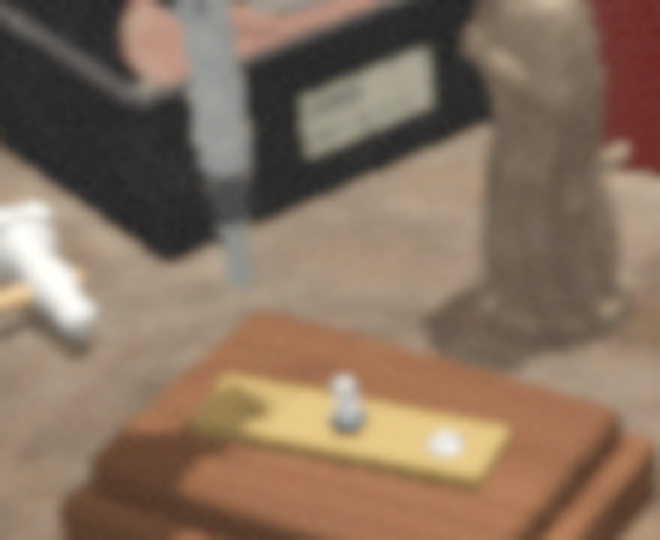

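View pics/wrist13c.png

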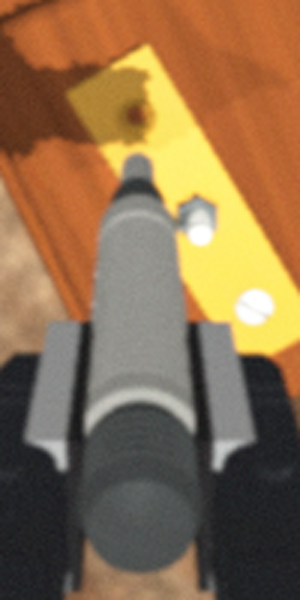

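The bar is where it was, with its corners at the same pixels, and the nose is out again. Now back to the block.

Call:
apply_moves(plan=[[[-0.02,0.001,0,0,0,0,1],[-0.055,0.003,0,0,0,0,1],[-0.095,0.005,0,0,0,0,1],[-0.135,0.007,0,0,0,0,1],[-0.175,0.009,0,0,0,0,1],[-0.215,0.011,0,0,0,0,1],[-0.255,0.013,0,0,0,0,1],[-0.28,0.016,0,0,0,0,1]]])

```text
time: 25.18
tool_pos: [0.4927, -0.117, 0.1899]
tcp_rot: [-2.451, -1.963, 0.005]
wrist_force: [-0.1, 0.0, -1.7]
width: 0.169
```

Call:
apply_moves(plan=[[[-0.02,0.001,0,0,0,-0.0007,1],[-0.03,0.0015,0,0,0,-0.0007,1],[-0.037,0.002,0,0,0,-0.0007,1],[-0.037,0.002,0,0,0,-0.0007,1],[-0.037,0.002,0,0,0,-0.0007,1],[-0.037,0.002,0,0,0,-0.0007,1],[-0.037,0.002,0,0,0,-0.0007,1],[-0.037,0.002,0,0,0,-0.0007,1]]])

```text
time: 25.85
tool_pos: [0.4894, -0.1497, 0.1917]
tcp_rot: [-2.447, -1.97, -0.0]
wrist_force: [-0.3, -0.2, -2.0]
width: 0.175
```

```bash
python3 - <<'E'
from h import *
s=readout.read_state();print(s["tool_pos"],s["joint_vel"].round(3))
for n in ["side","scene","wrist"]:
    s=readout.read_state();cv2.imwrite(f"pics/{n}14.png",read_camera(n)[:,:,::-1])
print(s["time"],s["wrist_force"],s["tool_pos"],s["tcp_rot"])
crop("pics/side14.png",305,55,75,120,5,"pics/side14c.png")
crop("pics/scene14.png",285,225,80,90,6,"pics/scene14c.png")
crop("pics/wrist14.png",245,160,75,60,8,"pics/wrist14c.png")
go([.48826,-.1523,.1905],down(np.arctan2(-.215,.977)))
print("pred hole",proj("wrist",(.487,-.1515,.06),s),"pred tip",proj("wrist",s["tool_pos"]-[0,0,.0908],s))
E
```

```text
[ 0.48941678 -0.14970615  0.19165638] [-0.004 -0.001 -0.003  0.     0.     0.   ]
25.95 [ 0.04100538 -0.80770457 -1.80858292] [ 0.48941628 -0.1500226   0.19175822] [2.44734474e+00 1.96965520e+00 2.28521892e-04]
shift [-0.0023 -0.0006  0.0013] turn [ 0.0001 -0.      0.0003]
pred hole [279.57728282 195.87031164] pred tip [281.87365279 206.73699982]
```

View pics/side14c.png

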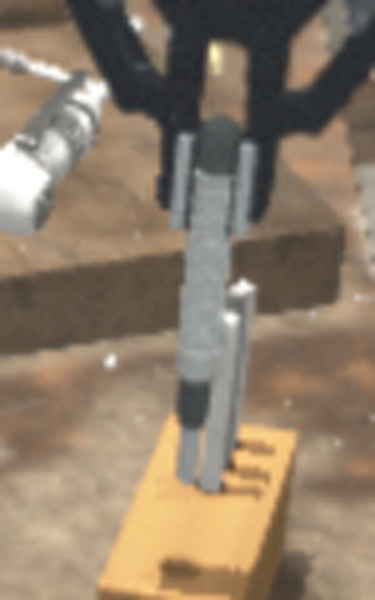

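View pics/scene14c.png

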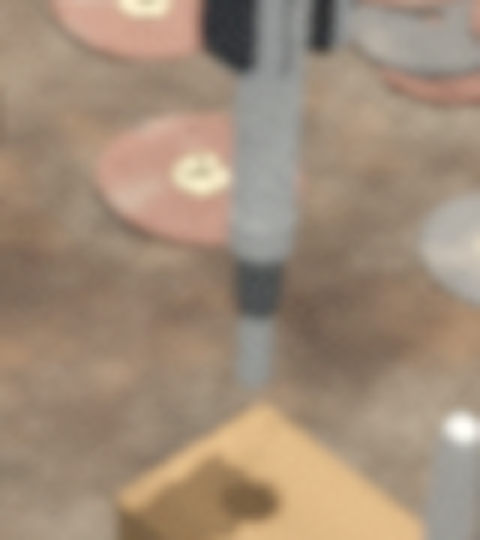

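View pics/wrist14c.png

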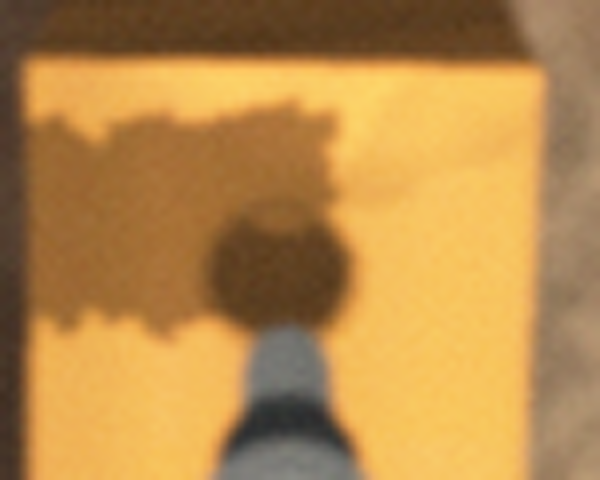

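```bash
python3 - <<'E'
from h import *
s=readout.read_state();print(s["tool_pos"])
o=lambda x0,y0,k,u,v:((u+.5)/k-.5+x0,(v+.5)/k-.5+y0)
h=onz("wrist",o(245,160,8,279,266),.06,s);t=onz("wrist",o(245,160,8,287,334),s["tool_pos"][2]-.0908,s)
print("hole",h,"tip",t,"d",h-t)
sd=lambda u,v:o(305,55,5,u,v); sc=lambda u,v:o(285,225,6,u,v)
print("hole scene",onz("scene",sc(250,499),.06)," side",onz("side",sd(188,572),.06))
print("tip",tri([ray("scene",sc(254,386)),ray("side",sd(187,478))]),"shoulder",tri([ray("scene",sc(263,258)),ray("side",sd(198,372))]))
E
```

```text
[ 0.48938835 -0.15016523  0.19177499]
hole [ 0.48747117 -0.14878145  0.06      ] tip [ 0.48923193 -0.14549852  0.10097499] d [-0.00176076 -0.00328293 -0.04097499]
hole scene [ 0.48703582 -0.15041883  0.06      ]  side [ 0.48405529 -0.14717935  0.06      ]
tip (array([ 0.48777461, -0.14978084,  0.1025168 ]), [np.float64(0.000499508644831074), np.float64(0.0004995086448310995)]) shoulder (array([ 0.48730874, -0.15109727,  0.1493153 ]), [np.float64(0.000941890740498398), np.float64(0.0009418907404984905)])
```

Call:
apply_moves(plan=[[[-0.003,-0.0009,0,0,0,0,1],[-0.003,-0.0009,0.008,0,0,0,1],[-0.003,-0.0009,0.016,0,0,0,1],[-0.003,-0.0009,0.024,0,0,0,1],[-0.003,-0.0009,0.032,0,0,0,1],[-0.003,-0.0009,0.032,0,0,0,1],[-0.003,-0.0009,0.032,0,0,0,1],[-0.003,-0.0009,0.032,0,0,0,1]]])

```text
time: 26.67
tool_pos: [0.4877, -0.1535, 0.1595]
tcp_rot: [-2.448, -1.968, 0.0]
wrist_force: [-0.4, -1.0, -1.6]
width: 0.173
```

```bash
python3 - <<'E'
from h import *
for n in ["side","scene","wrist"]:
    s=readout.read_state();cv2.imwrite(f"pics/{n}15.png",read_camera(n)[:,:,::-1])
print(s["time"],s["wrist_force"],s["tool_pos"],s["tcp_rot"])
crop("pics/side15.png",315,115,60,75,5,"pics/_a.png")
crop("pics/scene15.png",295,245,60,75,5,"pics/_b.png")
crop("pics/wrist15.png",245,160,60,75,5,"pics/_c.png")
cv2.imwrite("pics/l15.png",np.hstack([cv2.imread(f"pics/_{c}.png")[:375,:300] for c in "abc"])[:, :800])
E
```

```text
26.7667 [ 0.30328372 -0.5160756  -2.34056492] [ 0.48811297 -0.1536271   0.16013045] [2.44802486e+00 1.96770895e+00 7.32307055e-04]
```

View pics/l15.png

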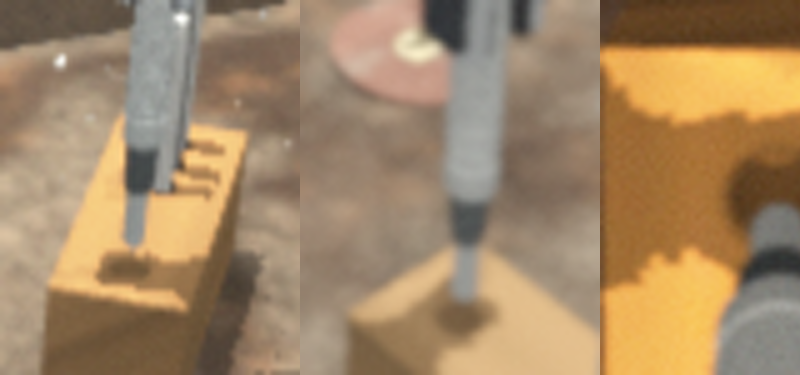

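The tip is over the hole in all three views, so I'll insert the first part slowly.

Call:
apply_moves(plan=[[[0.0004,0,0.004,0,0,0,1],[0.0004,0,0.008,0,0,0,1],[0.0004,0,0.012,0,0,0,1],[0.0004,0,0.016,0,0,0,1],[0.0004,0,0.02,0,0,0,1],[0.0004,0,0.024,0,0,0,1],[0.0004,0,0.024,0,0,0,1],[0.0004,0,0.024,0,0,0,1]]])

```text
time: 27.48
tool_pos: [0.4874, -0.1529, 0.1351]
tcp_rot: [-2.448, -1.968, 0.001]
wrist_force: [0.5, 0.1, -1.7]
width: 0.172
```

```bash
python3 - <<'E'
from h import *
for n in ["side","scene","wrist"]:
    s=readout.read_state();cv2.imwrite(f"pics/{n}16.png",read_camera(n)[:,:,::-1])
print(s["time"],s["wrist_force"],s["tool_pos"],s["tcp_rot"])
crop("pics/side16.png",315,115,52,75,5,"pics/_a.png")
crop("pics/scene16.png",300,245,52,75,5,"pics/_b.png")
crop("pics/wrist16.png",254,160,52,75,5,"pics/_c.png")
cv2.imwrite("pics/l16.png",np.hstack([cv2.imread(f"pics/_{c}.png") for c in "abc"]))
E
```

```text
27.5833 [-0.46659862 -0.26501556 -2.67904624] [ 0.48793783 -0.15312103  0.13579079] [2.44838412e+00 1.96814306e+00 2.27925993e-04]
```

View pics/l16.png

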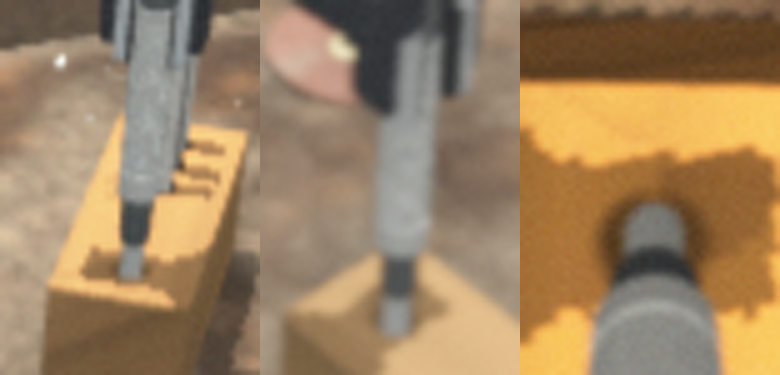

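The nose is in the hole and free. Continuing with the neck.

Call:
apply_moves(plan=[[[0,0,0.003,0,0,0,1],[0,0,0.006,0,0,0,1],[0,0,0.009,0,0,0,1],[0,0,0.012,0,0,0,1],[0,0,0.015,0,0,0,1],[0,0,0.018,0,0,0,1],[0,0,0.018,0,0,0,1],[0,0,0.018,0,0,0,1]]])

```text
time: 28.3
tool_pos: [0.4875, -0.153, 0.1173]
tcp_rot: [-2.448, -1.968, 0.001]
wrist_force: [0.0, -0.0, -2.1]
width: 0.176
```

Call:
apply_moves(plan=[[[0,0,0.002,0,0,0,1],[0,0,0.004,0,0,0,1],[0,0,0.006,0,0,0,1],[0,0,0.008,0,0,0,1],[0,0,0.01,0,0,0,1],[0,0,0.012,0,0,0,1],[0,0,0.012,0,0,0,1],[0,0,0.012,0,0,0,1]]])

```text
time: 28.97
tool_pos: [0.4876, -0.153, 0.1054]
tcp_rot: [-2.448, -1.968, 0.0]
wrist_force: [0.3, 0.5, -2.2]
width: 0.172
```

Call:
apply_moves(plan=[[[0,0,0.001,0,0,0,1],[0,0,0.002,0,0,0,1],[0,0,0.003,0,0,0,1],[0,0,0.004,0,0,0,1],[0,0,0.004,0,0,0,1],[0,0,0.004,0,0,0,1],[0,0,0.004,0,0,0,1],[0,0,0.004,0,0,0,1]]])

```text
time: 29.63
tool_pos: [0.4878, -0.1531, 0.1017]
tcp_rot: [2.448, 1.968, 0.0]
wrist_force: [-0.3, -0.8, -2.4]
width: 0.172
```

Call:
apply_moves(plan=[[[0,0,0.0004,0,0,0,1],[0,0,0.0008,0,0,0,1],[0,0,0.001,0,0,0,1],[0,0,0.001,0,0,0,1],[0,0,0.001,0,0,0,1],[0,0,0.001,0,0,0,1],[0,0,0.001,0,0,0,1],[0,0,0.001,0,0,0,1]]])

```text
time: 30.3
tool_pos: [0.4879, -0.1531, 0.1009]
tcp_rot: [2.448, 1.968, 0.0]
wrist_force: [-0.8, -0.1, 1.3]
width: 0.175
```

```bash
python3 - <<'E'
from h import *
for n in ["side","scene"]:
    s=readout.read_state();cv2.imwrite(f"pics/{n}17.png",read_camera(n)[:,:,::-1]);print(s["wrist_force"],s["tool_pos"])
crop("pics/side17.png",315,115,75,85,5,"pics/_a.png")
crop("pics/scene17.png",295,245,75,85,5,"pics/_b.png")
cv2.imwrite("pics/l17.png",np.hstack([cv2.imread(f"pics/_{c}.png") for c in "ab"]))
E
```

```text
[-0.8326651  -0.09242748  1.30156295] [ 0.48790383 -0.15309577  0.10089497]
[-1.00198542  0.03311269  1.27103588] [ 0.48792142 -0.15311678  0.10089238]
```

View pics/l17.png

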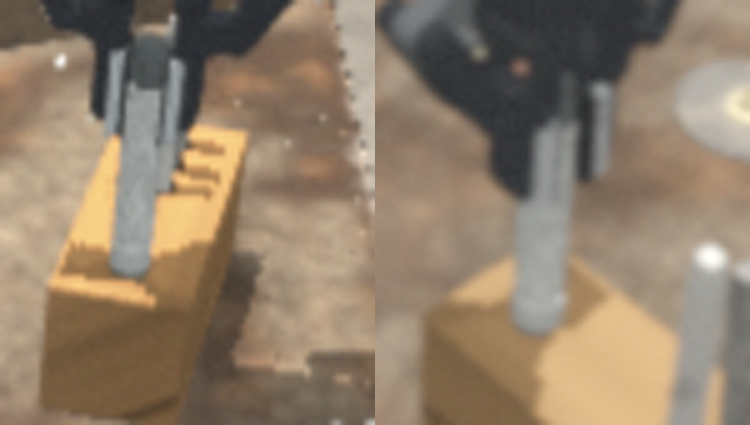

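The shoulder is seated: 3.5 N contact at z 0.1009 against 0.1008 at pick-up. I'll release.

Call:
apply_moves(plan=[[[0,0,0,0,0,0,0.5],[0,0,0,0,0,0,0.2],[0,0,0,0,0,0,-1],[0,0,0,0,0,0,-1],[0,0,0,0,0,0,-1],[0,0,0,0,0,0,-1],[0,0,0,0,0,0,-1],[0,0,0,0,0,0,-1]]])

```text
time: 31.07
tool_pos: [0.4878, -0.1531, 0.1007]
tcp_rot: [2.449, 1.968, 0.0]
wrist_force: [0.3, -1.0, -0.5]
width: 0.999
```

```bash
python3 - <<'E'
from h import *
for n in ["side","wrist"]:
    s=readout.read_state();cv2.imwrite(f"pics/{n}18.png",read_camera(n)[:,:,::-1])
print(s["wrist_force"],s["tool_pos"],s["width"])
crop("pics/side18.png",295,65,90,130,4,"pics/l18.png")
E
```

```text
[ 0.35799889 -0.40321022  0.55469234] [ 0.48776194 -0.15307521  0.10062946] 0.9970334128847018
```

View pics/l18.png

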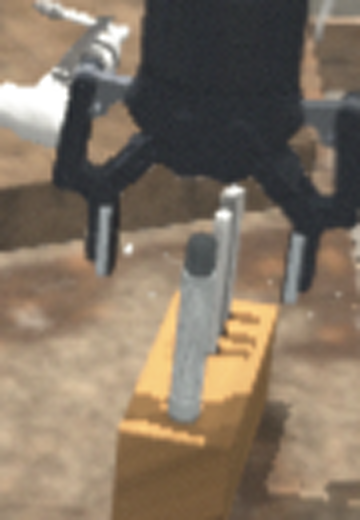

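View pics/wrist18.png

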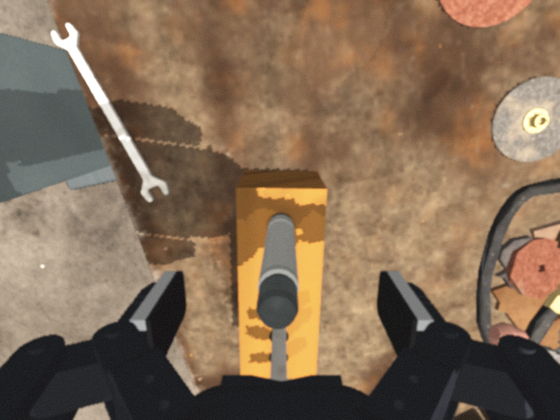

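The punch stands free and upright, with its cap at (278,303) between the open fingers. I'll go straight up and check once more.

Call:
apply_moves(plan=[[[0,0,-0.015,0,0,0,-1],[0,0,-0.04,0,0,0,-1],[0,0,-0.07,0,0,0,-1],[0,0,-0.1,0,0,0,-1],[0,0,-0.13,0,0,0,-1],[0,0,-0.16,0,0,0,-1],[0,0,-0.16,0,0,0,-1],[0,0,-0.16,0,0,0,-1]]])

```text
time: 31.83
tool_pos: [0.4893, -0.1536, 0.2634]
tcp_rot: [2.445, 1.965, 0.004]
wrist_force: [-0.5, -0.0, -0.4]
width: 0.998
```

```bash
python3 - <<'E'
from h import *
for n in ["side","scene"]:
    s=readout.read_state();cv2.imwrite(f"pics/{n}19.png",read_camera(n)[:,:,::-1])
print(s["wrist_force"],s["tool_pos"],s["joint_vel"].round(3))
a=cv2.imread("pics/side0.png");b=cv2.imread("pics/side19.png");
r=lambda im,x,y,w,h,k:cv2.resize(im[y:y+h,x:x+w],None,fx=k,fy=k,interpolation=cv2.INTER_CUBIC)
cv2.imwrite("pics/l19.png",np.vstack([np.hstack([r(a,255,225,100,70,4),r(b,255,225,100,70,4)]),np.hstack([r(a,305,105,100,75,4),r(b,305,105,100,75,4)])]))
E
```

```text
[-1.03936105  0.56561589  0.01581179] [ 0.48808235 -0.15317125  0.26126143] [-0.     0.023  0.045 -0.001 -0.001 -0.002]
```

View pics/l19.png

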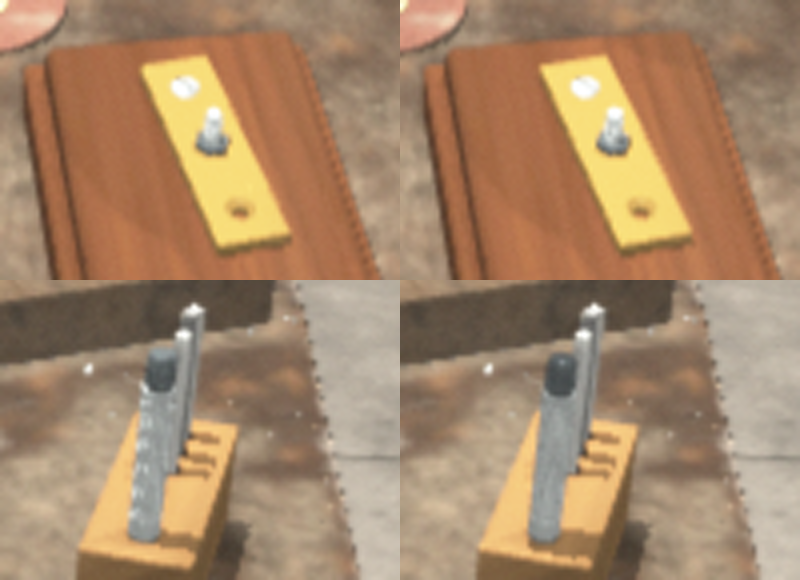

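View pics/scene19.png

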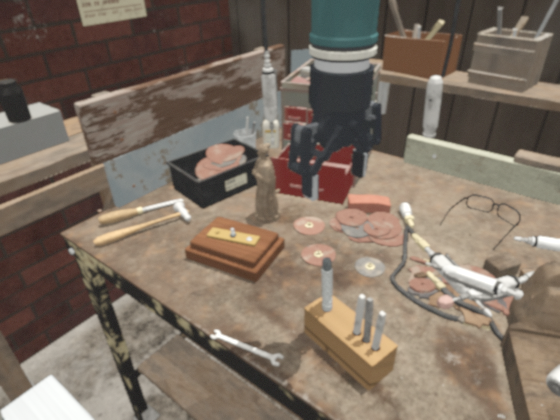

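Before and after match: the bar hasn't moved, the punch is home and upright, and the bronze is standing. Handing in.

```bash
python3 -c "
from h import *
print(bot.finish_job())"
```

```text
the job is handed in; nothing more can be done
None
```

I marked the wood through the open hole, stood the punch back in its block and handed the job in at about 32 s of the 72 s allowed.

- **Press and snap:** I seated the nose in the countersink and pressed straight down in steps of 1 mm and less. The net force rose to about 14 N, then fell within one step to about 5–6 N while the tool moved down about 2.5 mm. I held there about 0.2 s to confirm the snap, then lifted.
- **Return:** The shoulder met the block at tool height 0.1009 m, against 0.1008 m at pick-up, with about 3.5 N of contact. I then opened the gripper and raised it clear.
- **Last checks:** In the side view the bar, screw and open hole are within a fraction of a pixel of where they started. The punch stands upright at its original height, the bronze figure is standing, and the gripper touches nothing.

**What did not fully agree:**
- **Peak force:** It read about 14 N, where the task says about 11 N. I did not find out why.
- **Side force:** Sensor readings at the nose reached about 2.8 N near the peak, above the 1.5 N that can swing the bar. I trimmed this out, and the pictures show no movement.
- **Snap:** I judged it from the force drop and the jump in height, because the sear itself can't be read.

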